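# Clamp the sample jars on the mill platform and lock the clamp

## Task

Wind the platform's handwheel anticlockwise until the clamp bar is right back, and only then stand every small steel sample jar from the bench upright in the bay between the clamp bar and the fixed fence. Then wind the handwheel clockwise until the clamp bar has come up against its stops, and finally lock it with both captive screws: pull each knurled head up against its spring until its thread catches, and turn it clockwise until it is fully home. Leave the marker and the roll of tape where they are.

Things in the scene. Friction and masses are not known exactly. Their poses are not given: they have to be found in the camera images.
- platform: flat aluminium plate, top 12 mm above the bench, fixed. Origin on the bench; x axis away from the robot (yaw within 0.2 rad), y left, z up; reaches from x = -113 to 91 and y = -140 to 140 mm. A fixed fence along y, top 46 mm above the bench, has its inner face at x = 64 mm. Handwheel at x = -72, y = 0; on either side of it a lock block (38 mm high) with a captive screw, x = -75, y = +-118 mm
- bay (a point): point in the bay (12 mm above the bench, platform x = 26 mm, axes as the platform's): the bay is the black-matted strip along y between fence and clamp bar, 75 mm wide when fully open. 10 mm thick guide rods with 17 mm stop collars, axes 24 mm above the bench, close its ends at y = +-118 mm. Centres of jars have room from y = -75 to 75 mm
- bar_face (a point): middle of the front face of the sliding clamp bar (bar 204 mm long along the platform's y, 14 mm thick, top 44 mm above the bench), 30 mm above the bench. The face lies at platform x = -11 mm when fully open and x = 17 mm when the bar is against its stops (collars on the guide rods), which leaves 47 mm to the fence
- clamp_bar (a joint): travel of the clamp bar toward the fence in m: 0 fully open, 0.028 against its stops. It is moved only by the handwheel, 3 mm per rad; at the start it stands part-way, between 0.009 and 0.024
- handwheel (a joint): angle of the handwheel in rad, growing clockwise as seen from above, which closes the bar: 0 with the bar fully open, about 9.33 at the stops (one and a half turns). Friction only (0.04 N m), stays where it is left
- wheel_axis (a point): point on the vertical axis of the black handwheel (disc of 84 mm diameter, top of its rim 51 mm above the bench) at the height of the middle of its spinner handle
- handle_grip (a point): gripping point of the upright spinner handle on the handwheel, 22 mm above the handle's foot, 73 mm above the bench. The handle is round, 16 mm in diameter here, from 51 to 87 mm above the bench, 31 mm from the wheel's axis, and spins freely about its own axis, so it may be held and carried round in a circle
- screw_left (a point): centre of the knurled steel head of the left (+y) captive screw: vertical axis, 27 mm in diameter, 19 mm high with a thin slotted cap on top, this point 66.5 mm above the bench when at rest. Below the head is a 24 mm collar whose top is 55 mm above the bench
- screw_right (a point): centre of the head of the right (-y) captive screw, the same
- lift_left (a joint): how far the left screw is pulled up, in m: 0 at rest, limit 0.014. The spring pulls down with 3.5 N at 0, 8.4 N at 0.014. At rest the screw is keyed and cannot turn; pulled up by more than 0.009 it can be turned clockwise, and after 0.6 rad the thread has caught and keeps it up when let go; about 0.012 when home
- lift_right (a joint): the same for the right screw
- turn_left (a joint): turn of the left screw in rad, growing clockwise as seen from above: 0 at rest, end of thread (fully home) 4.0. Friction 0.035 N m; it stays where it is left, so it may be turned in several grasps
- turn_right (a joint): the same for the right screw
- jar_1_center (a point): centre, half-way up, of a squat steel sample jar, an upright cylinder with a screwed-on knurled aluminium lid: 44 mm in diameter over its whole height of 40 mm, about 0.16 kg; point 20 mm above its foot, z axis up the jar. 2 or 3 jars are present on the bench, the absent ones read None
- jar_2_center (a point): another such jar
- jar_3_center (a point): another such jar
- marker: felt marker lying on the bench, 157 by 17 by 19 mm, origin at the middle of its underside; to be left alone
- tape: roll of masking tape lying flat, 98 mm wide, 25 mm high, origin at the middle of its underside; to be left alone
Things that resemble listed ones, but are neither listed nor needed, are in the scene too. Leave any brown or pink look-alike of the part that bears jar_2_center alone.

How it is judged:
By the outcome, as a careful person would: the job done as asked, in the order asked, and still so for the second after the job is handed in, with the robot touching nothing.
Of jar_1, jar_2, jar_3 only 2 to 3 are there at a start; the rules pass over those that are not, and their reading is None.
At some moment in a run one of jar_1, jar_2, jar_3 may be knocked a few centimetres aside while the robot is not near it.
It also fails if it takes over 208 s, if anything falls off the work surface, if the arm or the gripper's body presses on something with over 40 N, if the wrist force passes 120 N, or if a joint passes its speed limit or range.

## Robot

A 7-joint arm with a two-finger parallel gripper is mounted at the origin on a cart in front of the work surface, level with it; the furniture and walls round the work are solid. World frame = base frame: x ahead of the robot, y to its left, z up, the work surface at z = 0. Lengths are in m, angles in rad, forces in N, time in s.
With the tool pointing down it reaches from about 0.35 to 0.9 m from the base axis. Payload 8.1 kg.
Tool frame: the origin (TCP) lies between the finger pads; the fingertips stand r.tips_ahead ahead of it and the grasp point (between the pads) lies 3 mm ahead of it (r.tips_ahead is the distance from the TCP to the fingertips, in m); z points along the fingers, y is the direction in which the jaws open and shut (so a half turn about z gives the same grasp; the last joint's range is limited). The gripper opens to 92 mm and grips with 3 to 60 N. Pads are 19 mm wide; open, the fingers measure 130 mm over their backs; the gripper's body (75 mm by 190 mm) begins 47 mm behind the grasp point.
Start: joints at [1.162, 0.434, 0.025, 1.573, -0.012, 1.134, -0.075], TCP at [0.188, -0.596, 0.249] pointing down, gripper open.
Joint ranges: [-2.62, 2.62], [-0.44, 2.09], [-1.27, 1.32], [0.08, 2.57], [-1.32, 4.46], [0.12, 2], [-2.74, 2.74]. Speed limits (rad/s): [2.22, 2.22, 3.01, 3.01, 3.14, 3.14, 3.14].

## Interface

Orientations are given as a unit quaternion [w, x, y, z].
In Python, from rig import r gives the robot as it stands.
- The arm moves only by the tool jog_arm, never from a script. Its argument "motion" is a list of rows, each a list of 7 numbers: the shift along the tool's x, y, z in mm, then the turn, a rotation vector about the tool's x, y, z in units of 6 degrees (1.0 is 6 degrees), then the opening, from 0 (shut) to 1 (fully open). In form: [[tx, ty, tz, wx, wy, wz, hand], ...]. A call has exactly 8 rows; each row is the pose to reach, as a shift and turn from the pose measured when the call began, along the tool's axes at that moment; what a row does not reach only later rows make up. A row lasts 1/8 s, in which the tool goes at most 62.5 mm and 10.7 degrees, less where a joint would pass 70% of its speed; a pose out of reach is approached as far as the arm can. A call with a gripper value outside its range is refused whole. The fingers move at their own pace and stop on an object; the grip force is fixed at half the most. Time passes only in rows, so rows that repeat a pose let the fingers close, or fill a call up. It gives the time, the measured TCP pose, the force and the opening at its end, in the units of the state.
- r.read_state(): the state, without advancing time (a new reading comes with each control period).
- r.get_image(name): name is "scene" or "top"; returns the picture (480x640x3 uint8, red, green, blue); there is no depth.
- r.camera_model(name): a dict with "fx", "fy", "cx", "cy" (pixels), "rvec" (rotation vector, rad) and "tvec" (3), from world to camera coordinates, as OpenCV has them. Camera axes: x right, y down, z forward; pixel columns grow to the right and rows downward; lengths in m; the calibration is good to about 2 mm. A picture is of the moment at which its call begins. camera_model takes no time and is no camera call.
- r.hand_in(): hands the job in, once; it reports no verdict.
Trained networks look in the newest picture that a camera, given by its name, has taken for a name from the list of things; names that differ only in an ending like _2 or _b are one class to them, and where a whole thing is asked for, a point or a joint stands for the part that bears it (a point fixed in the world has none). Each returns a list of dicts, best first, with "confidence" (0 to 1); they miss things now and then, are a little off and sometimes report something else, mostly with a low value. They report only what shows in the picture. A call takes as long as a camera call. They do not tell look-alikes from the thing itself.
- r.search_frame(camera, thing): "at" ([x, y, z] in m, in world coordinates, good to about 4 mm: the middle of the surface that is visible of it).
- r.pinpoint(camera, thing): "at" ([x, y, z] in m, in world coordinates, good to about 4 mm: a listed point, or the origin of a listed thing).
The state is a dict: "t": time; "qpos": joint angles; "qvel": joint speeds; "effort": joint torques, N m; "ee_pos": TCP position; "ee_rot": TCP orientation; "force": force on the tool from outside, world axes, zero at the start; "moment": the same for the moment, N m; "opening": opening from 0.0 (shut) to 1.0 (fully open).
Only numpy, scipy, OpenCV 4.12 (cv2) and the standard library are available. Lean on these libraries where they do the work, as an engineer would, in place of code of your own. Each camera call takes 0.05 s, during which the arm holds its last target. There are 200 camera calls.

## Working session

There is one attempt and no reset: what is moved stays moved. The work goes in short steps, Python scripts to look and compute and a tool call to move; the robot and the scene stay as the last step left them, time stands still between calls to the robot, and variables do not carry over. Pictures are saved under pics/ and viewed, about 12 in all and at most 16, crops included, and the job is handed in when it is done.

Besides the shell and the picture viewer there is one more tool, called after "Call:" as name(argument=value, ...), one argument or row to a line, values as JSON. jog_arm: Moves the arm, as the interface text tells. Its arguments: {"type":"object","properties":{"motion":{"type":"array"}},"required":["motion"]}

```bash
ls; mkdir -p pics
python3 - <<'E'
from rig import r
import cv2
print(r.read_state(), r.tips_ahead)
for c in ("scene","top"):
    cv2.imwrite(f"pics/{c}0.png", r.get_image(c)[:,:,::-1])
    for n in ("platform","bay","bar_face","wheel_axis","handle_grip","screw_left","screw_right","jar_1_center","marker","tape"):
        print(c,n,[(d["at"].round(4).tolist() if hasattr(d["at"],"round") else d["at"],round(d["confidence"],2)) for d in r.pinpoint(c,n)])
E
```

```text
pics
{'t': 0.0, 'qpos': array([ 1.16237669,  0.43520511,  0.02497674,  1.57413451, -0.01156945,
        1.13400076, -0.07508278]), 'qvel': array([-1.09920453e-03,  5.41197311e-06,  1.12595608e-03,  3.90181152e-04,
        1.07414057e-03,  9.36360855e-05,  5.96845331e-05]), 'effort': array([-2.01774892e-04, -6.67848372e+01,  9.85223427e-01, -3.14466119e+01,
       -6.04266627e-02,  4.26281698e-02,  2.46890295e-04]), 'ee_pos': array([ 0.18795723, -0.5955462 ,  0.24794164]), 'ee_rot': array([-7.74426409e-04,  9.88335046e-01,  1.52293119e-01, -2.07328098e-04]), 'force': array([ 0.40796663,  0.53606972, -0.07981902]), 'moment': array([ 0.00477549, -0.05999438, -0.02266979]), 'opening': 0.9979422206731743} 0.022
scene platform [([0.5514, -0.1349, 0.0041], 0.93)]
scene bay [([0.5772, -0.1369, 0.0141], 0.77)]
scene bar_face [([0.5618, -0.1368, 0.0302], 0.86)]
scene wheel_axis [([0.4812, -0.1481, 0.0702], 0.95)]
scene handle_grip [([0.45, -0.1607, 0.0677], 0.56)]
scene screw_left [([0.4495, -0.0333, 0.0649], 0.73)]
scene screw_right [([0.4958, -0.2667, 0.0677], 0.71)]
scene jar_1_center [([0.4985, -0.4229, 0.0192], 0.9), ([0.4828, -0.149, 0.0745], 0.26)]
scene marker [([0.4292, -0.527, -0.002], 0.61), ([0.5894, -0.5373, -0.0046], 0.53)]
scene tape [([0.5901, -0.5346, -0.0038], 0.67), ([0.4996, -0.4234, 0.0192], 0.5)]
top platform []
top bay [([0.5489, -0.1365, -0.0036], 0.7), ([0.5744, -0.1327, 0.0134], 0.63)]
top bar_face [([0.5554, -0.1402, 0.031], 0.69), ([0.4971, -0.4237, 0.0182], 0.59)]
top wheel_axis [([0.4775, -0.1532, 0.0728], 0.86)]
top handle_grip [([0.4491, -0.1567, 0.0777], 0.42)]
top screw_left [([0.4548, -0.0325, 0.066], 0.68)]
top screw_right [([0.4957, -0.2639, 0.0632], 0.67)]
top jar_1_center [([0.5005, -0.4249, 0.0172], 0.57), ([0.4795, -0.1498, 0.0718], 0.2)]
top marker [([0.4316, -0.5313, 0.003], 0.96), ([0.5814, -0.4173, 0.0221], 0.2)]
top tape [([0.5895, -0.536, -0.0019], 0.75)]
```

View pics/scene0.png

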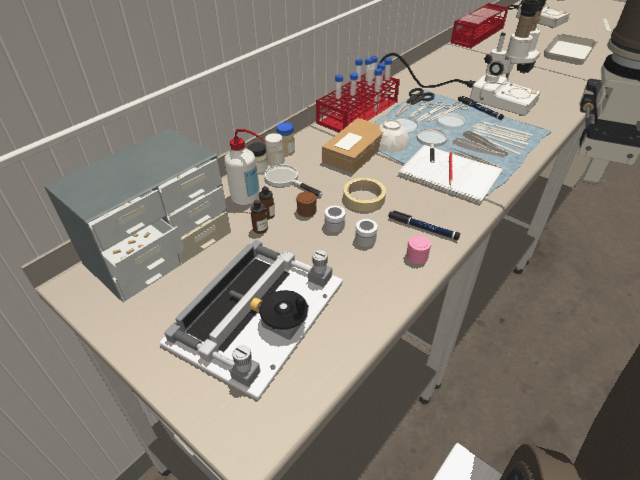

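View pics/top0.png

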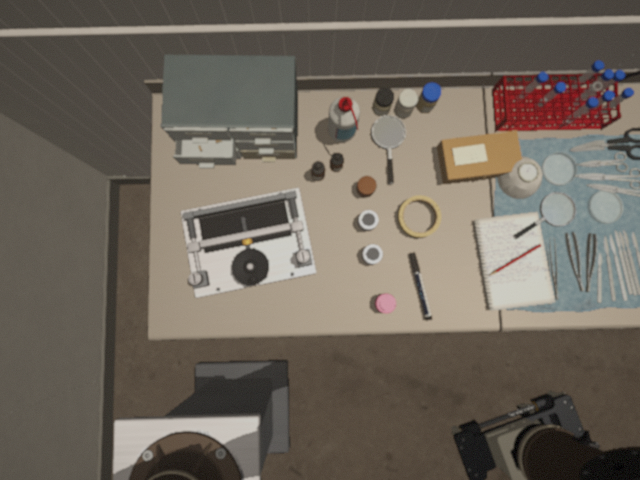

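The scene view shows two steel jars, at about (334,218) and (366,232). It also shows brown and pink look-alikes at (306,204) and (419,250), and the orange spinner handle at (257,305) on the far side of the wheel. In the top view the jars are at (369,220) and (372,254), and the handle is at (248,241).

```bash
cat > h.py <<'E'
from rig import r
import cv2, numpy as np
from scipy.spatial.transform import Rotation as R
def ray(c,u,v,z):
    m=r.camera_model(c); Rm=cv2.Rodrigues(np.array(m["rvec"],float))[0]; t=np.array(m["tvec"],float)
    d=Rm.T@np.array([(u-m["cx"])/m["fx"],(v-m["cy"])/m["fy"],1]); o=-Rm.T@t
    return o+d*(z-o[2])/d[2]
def proj(c,p):
    m=r.camera_model(c); K=np.array([[m["fx"],0,m["cx"]],[0,m["fy"],m["cy"]],[0,0,1]],float)
    return cv2.projectPoints(np.array(p,float).reshape(-1,1,3),np.array(m["rvec"],float),np.array(m["tvec"],float),K,None)[0].reshape(-1,2)
def find(c,n):
    return [(np.round(d["at"],4).tolist(),round(d["confidence"],2)) for d in r.pinpoint(c,n)]
def orange(c,z=0.073,img=None):
    im=r.get_image(c) if img is None else img
    hsv=cv2.cvtColor(im,cv2.COLOR_RGB2HSV)
    m=cv2.inRange(hsv,(15,150,120),(28,255,255))
    n,l,s,ce=cv2.connectedComponentsWithStats(m)
    return [(ce[i].round(1).tolist(),int(s[i][4]),ray(c,*ce[i],z).round(4).tolist()) for i in range(1,n) if s[i][4]>8]
def tool(p,yaw=None):
    """shift in tool axes (mm) to TCP p; current yaw of tool y axis"""
    s=r.read_state(); q=s["ee_rot"]; Rt=R.from_quat([q[1],q[2],q[3],q[0]]); 
    return (Rt.inv().apply(np.array(p)-s["ee_pos"])*1000).round(1), Rt.as_matrix().round(3)
E
python3 - <<'E'
from h import *
for c in("scene","top"):
    print(c,orange(c))
    im=cv2.imread(f"pics/{c}0.png")
    x0,y0,w,h=((150,180,300,225) if c=="scene" else (170,170,240,180))
    cv2.imwrite(f"pics/{c}0c.png",cv2.resize(im[y0:y0+h,x0:x0+w],(800,600),interpolation=cv2.INTER_CUBIC))
print(proj("top",[[0,0,0],[.5,0,0]]), proj("scene",[[.5,-.423,.02]]))
for uv in((369,220),(372,254)): print(ray("top",*uv,.04))
for uv in((334.5,211.5),(366.5,226)): print(ray("scene",*uv,.04))
E
```

```text
scene []
top []
[[185.08160175 489.77816223]
 [187.52418171 259.88061273]] [[366.28059578 232.2259957 ]]
[ 0.57660467 -0.41645711  0.04      ]
[ 0.49992405 -0.42021665  0.04      ]
[ 0.57807226 -0.41473069  0.04      ]
[ 0.49871141 -0.41983104  0.04      ]
```

View pics/scene0c.png

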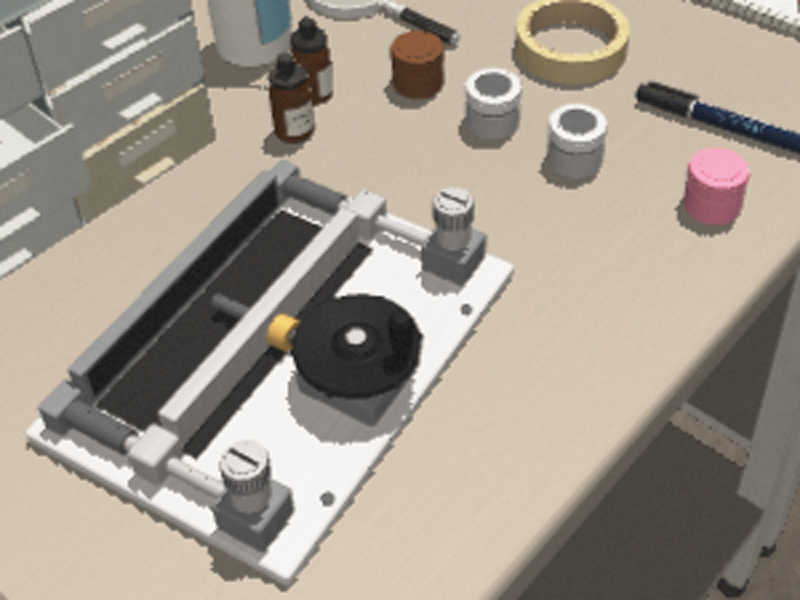

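View pics/top0c.png

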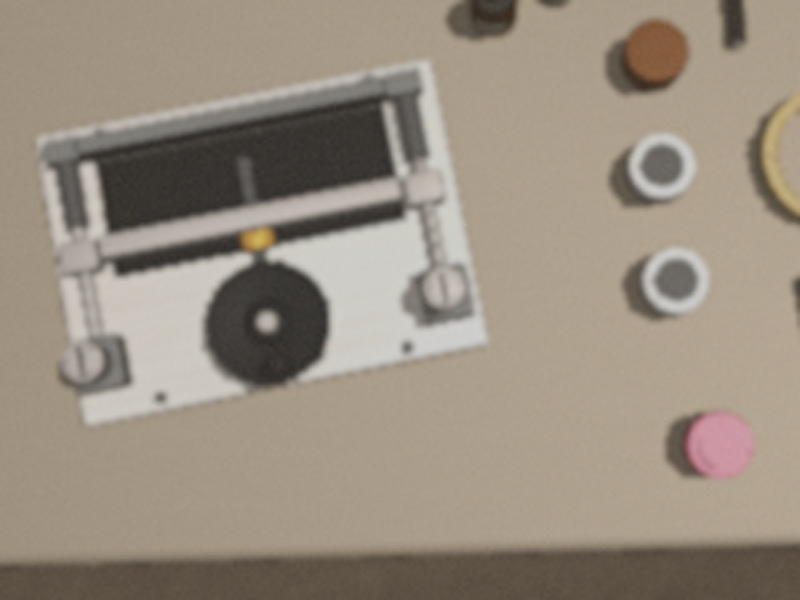

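```bash
cat >> h.py <<'E'
def PW(p,P):
    x0,y0,a=P; p=np.array(p,float).reshape(-1,3)/1000; c,s=np.cos(a),np.sin(a)
    return np.c_[x0+c*p[:,0]-s*p[:,1], y0+s*p[:,0]+c*p[:,1], p[:,2]]
E
python3 - <<'E'
from h import *
from scipy.optimize import least_squares
pts=[[91,140,12],[91,-140,12],[-113,-140,12],[-113,140,12],[-75,118,76.5],[-75,-118,76.5]]
T=np.array([[38,135],[428,62],[487,343],[85,425],[83,361],[444,289]])*.3+[170,170]
S=np.array([[30,437],[285,163],[512,268],[287,585],[243,460],[454,203]])*.375+[150,180]
f=lambda P:np.r_[(proj("top",PW(pts,P))-T).ravel()*2,(proj("scene",PW(pts,P))-S).ravel()]
s=least_squares(f,[.55,-.135,.2],loss="soft_l1"); P=s.x; print("P",P); print(f(P).reshape(-1,2).round(1).tolist())
for n,p in dict(wheel=[-72,0,73],sl=[-75,118,66.5],sr=[-75,-118,66.5],bay=[26,0,12]).items(): print(n,PW(p,P)[0].round(4))
# handle top, z=.087
print("handle top", ray("top",170+272*.3,170+362*.3,.087), ray("scene",150+402*.375,180+320*.375,.087))
# bar face position: bar top centre line, z=44
for cr in ((254,216),(150,235),(350,195)):
    w=ray("top",170+cr[0]*.3,170+cr[1]*.3,.044)[:2]-P[:2]; c,si=np.cos(P[2]),np.sin(P[2]); print("bar mid platform", (c*w[0]+si*w[1])*1e3,(-si*w[0]+c*w[1])*1e3)
E
```

```text
P [ 0.547723   -0.13859066  0.17275038]
[[-2.5, 0.2], [1.8, -2.1], [0.7, 1.7], [-1.8, 1.0], [-1.6, -0.0], [-0.3, 0.1], [-2.5, -2.6], [-0.9, 1.3], [1.8, -1.7], [0.3, -2.4], [0.5, -1.0], [0.3, -1.5]]
wheel [ 0.4768 -0.151   0.073 ]
sl [ 0.4536 -0.0352  0.0665]
sr [ 0.4941 -0.2677  0.0665]
bay [ 0.5733 -0.1341  0.012 ]
handle top [ 0.44954467 -0.15882001  0.087     ] [ 0.44534357 -0.15935521  0.087     ]
bar mid platform 0.6569229605802819 -3.257004446050339
bar mid platform 1.5650509474800112 66.86888916181145
bar mid platform 2.113624344382161 -68.64238446445066
```

```bash
cat >> h.py <<'E'
P=(0.5477,-0.1383,0.1728)
def toP(w,P=P):
    w=np.array(w,float); c,s=np.cos(P[2]),np.sin(P[2]); d=w[:2]-P[:2]
    return np.array([c*d[0]+s*d[1],-s*d[0]+c*d[1],w[2]])*1e3
def go(p):
    """platform point mm -> (tool shift mm, yaw units to align tool x with platform x)"""
    s=r.read_state(); q=s["ee_rot"]; M=R.from_quat([q[1],q[2],q[3],q[0]])
    x=M.as_matrix()[:,0]; yaw=np.degrees(P[2]-np.arctan2(x[1],x[0]))
    print("t",s["t"],"at P",toP(s["ee_pos"]).round(1),"tool z",M.as_matrix()[:,2].round(3),"F",s["force"].round(1),"open",round(s["opening"],3))
    print("shift",(M.inv().apply(PW(p,P)[0]-s["ee_pos"])*1000).round(1),"wz",round(-yaw/6,2))
E
python3 - <<'E'
from h import *
print("handle",toP([.4475,-.159,.087]), toP([.4497,-.1587,.073]))
go([-101.5,-3.5,150])
print(toP([.577,-.4158,.02]),toP([.4992,-.4210,.02]))
E
```

```text
handle [-102.2669261    -3.16319868   87.        ] [-100.04810788   -3.24593742   73.        ]
t 1.2 at P [-432.9 -389.1  248.7] tool z [ 0. -0. -1.] F [ 0.  -0.7 -0.4] open 1.001
shift [ 379.6 -338.3   98.7] wz 1.27
[ -18.85007542 -278.40512685   20.        ] [ -96.38550994 -270.15064959   20.        ]
```

Call:
jog_arm(
  motion=[
    [40, -35, 0, 0, 0, 0, 1],
    [85, -75, 0, 0, 0, 0.2, 1],
    [130, -115, 10, 0, 0, 0.5, 1],
    [175, -155, 20, 0, 0, 0.8, 1],
    [220, -195, 30, 0, 0, 1.27, 1],
    [265, -235, 40, 0, 0, 1.27, 1],
    [310, -276, 50, 0, 0, 1.27, 1],
    [345, -307, 60, 0, 0, 1.27, 1],
  ],
)

```text
t: 2.2
ee_pos: [0.426, -0.1971, 0.1888]
ee_rot: [0.0, 0.996, 0.087, 0.001]
force: [0.5, 0.5, -0.2]
opening: 0.998
```

```bash
python3 -c "
from h import *
go([-102.5,-3.3,150])"
```

```text
t 2.2 at P [-130.   -37.   188.8] tool z [ 0.001 -0.    -1.   ] F [ 0.5  0.5 -0.2] open 0.998
shift [ 27.5 -33.6  38.8] wz 0.01
```

Call:
jog_arm(
  motion=[
    [27.5, -33.6, 35, 0, 0, 0, 1],
    [27.5, -33.6, 60, 0, 0, 0, 0.6],
    [27.5, -33.6, 85, 0, 0, 0, 0.5],
    [27.5, -33.6, 109, 0, 0, 0, 0.5],
    [27.5, -33.6, 109, 0, 0, 0, 0],
    [27.5, -33.6, 109, 0, 0, 0, 0],
    [27.5, -33.6, 109, 0, 0, 0, 0],
    [27.5, -33.6, 109, 0, 0, 0, 0],
  ],
)

```text
t: 3.2
ee_pos: [0.4478, -0.1594, 0.0806]
ee_rot: [0.0, 0.996, 0.087, 0.001]
force: [0.4, 0.1, -0.7]
opening: 0.288
```

```bash
python3 -c "
from h import *
go([-102.5,-3.3,79])
print(orange('top'));cv2.imwrite('pics/s1.png',cv2.resize(r.get_image('scene')[180:405,150:450,::-1],(800,600)))"
```

```text
t 3.2 at P [-102.1   -3.6   80.6] tool z [ 0.002 -0.    -1.   ] F [ 0.4  0.1 -0.7] open 0.288
shift [-0.4 -0.3  1.6] wz 0.01
[]
```

View pics/s1.png

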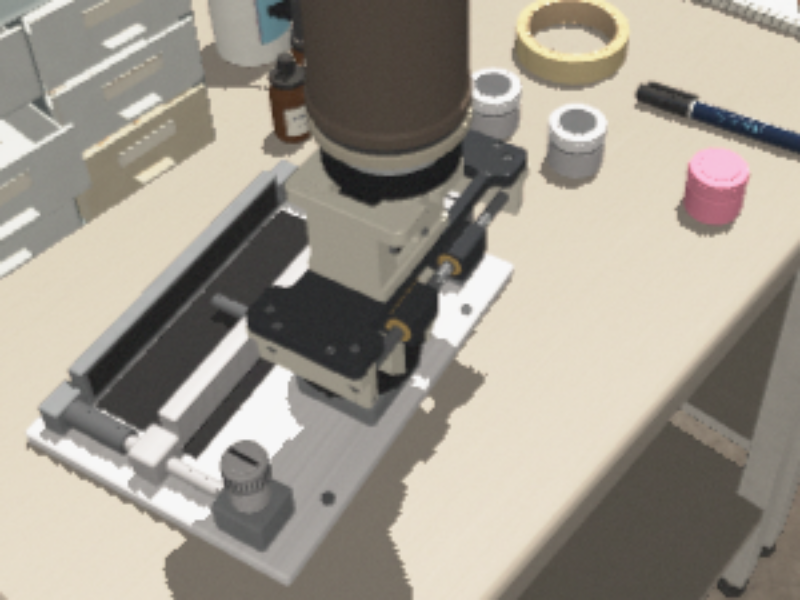

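Call:
jog_arm(
  motion=[
    [0, 0, 1, 0, 0, 0, 0],
    [0, 0, 1, 0, 0, 0, 0],
    [0, 0, 1, 0, 0, 0, 0],
    [0, 0, 1, 0, 0, 0, 0],
    [3.4, 11.6, 1, 0, 0, 0, 0],
    [11, 21, 1, 0, 0, 0, 0],
    [21.7, 26.5, 1, 0, 0, 0, 0],
    [33.8, 27.6, 1, 0, 0, 0, 0],
  ],
)

```text
t: 4.3
ee_pos: [0.486, -0.181, 0.08]
ee_rot: [0.0, 0.996, 0.087, 0.001]
force: [-4.0, 4.5, 11.0]
opening: 0.164
```

```bash
python3 -c "
from h import *
go([-68.8,-30.8,79])"
```

```text
t 4.3 at P [-68.1 -31.4  80. ] tool z [ 0.002 -0.001 -1.   ] F [-4.   4.5 11. ] open 0.164
shift [-0.7 -0.6  1. ] wz 0.01
```

Call:
jog_arm(
  motion=[
    [10.9, -4.2, 0, 0, 0, 0, 0],
    [20.2, -11.9, 0, 0, 0, 0, 0],
    [25.8, -22.6, 0, 0, 0, 0, 0],
    [26.9, -34.6, 0, 0, 0, 0, 0],
    [23.3, -46.2, 0, 0, 0, 0, 0],
    [15.6, -55.5, 0, 0, 0, 0, 0],
    [4.9, -61.1, 0, 0, 0, 0, 0],
    [-7.1, -62.2, 0, 0, 0, 0, 0],
  ],
)

```text
t: 5.3
ee_pos: [0.468, -0.1211, 0.0802]
ee_rot: [0.001, 0.996, 0.087, 0.002]
force: [5.2, -9.6, -1.3]
opening: 0.159
```

```bash
python3 -c "
from h import *
go([-75.2,30.8,79])"
```

```text
t 5.3 at P [-75.6  30.7  80.2] tool z [ 0.004 -0.001 -1.   ] F [ 5.2 -9.6 -1.3] open 0.159
shift [ 0.4 -0.1  1.2] wz 0.01
```

Call:
jog_arm(
  motion=[
    [-11.2, 3.5, 0, 0, 0, 0, 0],
    [-20.5, 11.2, 0, 0, 0, 0, 0],
    [-23.5, 15.7, 0, 0, 0, 0, 0],
    [-25.7, 20.6, 0, 0, 0, 0, 0],
    [-27, 25.9, 0, 0, 0, 0, 0],
    [-27.4, 31.2, 0, 0, 0, 0, 0],
    [-26.8, 36.6, 0, 0, 0, 0, 0],
    [-25.3, 41.8, 0, 0, 0, 0, 0],
  ],
)

```text
t: 6.3
ee_pos: [0.4472, -0.158, 0.0797]
ee_rot: [-0.004, 0.996, 0.09, -0.001]
force: [-12.7, 42.5, 27.7]
opening: 0.162
```

```bash
python3 -c "
from h import *
go([-101,-11.1,80])"
```

```text
t 6.3 at P [-102.4   -2.1   79.7] tool z [-0.003  0.009 -1.   ] F [-12.7  42.5  27.7] open 0.162
shift [ 1.3  9.  -0.4] wz 0.07
```

Call:
jog_arm(
  motion=[
    [0, 0, 0, 0, 0, 0, 0],
    [0, 0, 0, 0, 0, 0, 0.3],
    [0, 0, 0, 0, 0, 0, 0.5],
    [0, 0, 0, 0, 0, 0, 0.5],
    [0, 0, -40, 0, 0, 0, 0.6],
    [0, 0, -90, 0, 0, 0, 0.7],
    [-40, 60, -120, 0, 0, 0, 0.7],
    [-80, 120, -120, 0, 0, 0, 0.7],
  ],
)

```text
t: 7.3
ee_pos: [0.4005, -0.2705, 0.1992]
ee_rot: [-0.003, 0.996, 0.091, 0.0]
force: [0.7, -0.9, 0.2]
opening: 0.7
```

```bash
python3 -c "
from h import *
go([-96,-270,120])
for c in ('scene','top'):
  im=r.get_image(c); print(c,find(c,'jar_1_center'),find(c,'bar_face'),find(c,'handle_grip'))
  cv2.imwrite('pics/%s2.png'%c,im[:,:,::-1])
print([toP(d['at']).round(1).tolist() for c in ('scene','top') for d in r.pinpoint(c,'bar_face')+r.pinpoint(c,'jar_1_center')])
cv2.imwrite('pics/s2.png',cv2.resize(cv2.imread('pics/scene2.png')[180:405,150:450],(800,600)))"
```

```text
t 7.3 at P [-167.7 -104.9  199.2] tool z [ 0.     0.007 -1.   ] F [ 0.7 -0.9  0.2] open 0.7
shift [ 70.1 166.3  78.2] wz 0.09
scene [([0.5003, -0.4243, 0.0188], 0.53)] [([0.5406, -0.1433, 0.0296], 0.93)] [([0.4463, -0.1551, 0.0683], 0.55)]
top [([0.5007, -0.4241, 0.0173], 0.84)] [([0.5369, -0.1434, 0.0294], 0.86), ([0.5486, -0.133, -0.0014], 0.75)] [([0.4476, -0.1561, 0.0764], 0.62)]
[[-7.9, -3.7, 29.6], [-95.9, -273.6, 18.8], [-11.5, -3.2, 29.4], [1.8, 5.1, -1.4], [-95.4, -273.5, 17.3]]
```

View pics/s2.png

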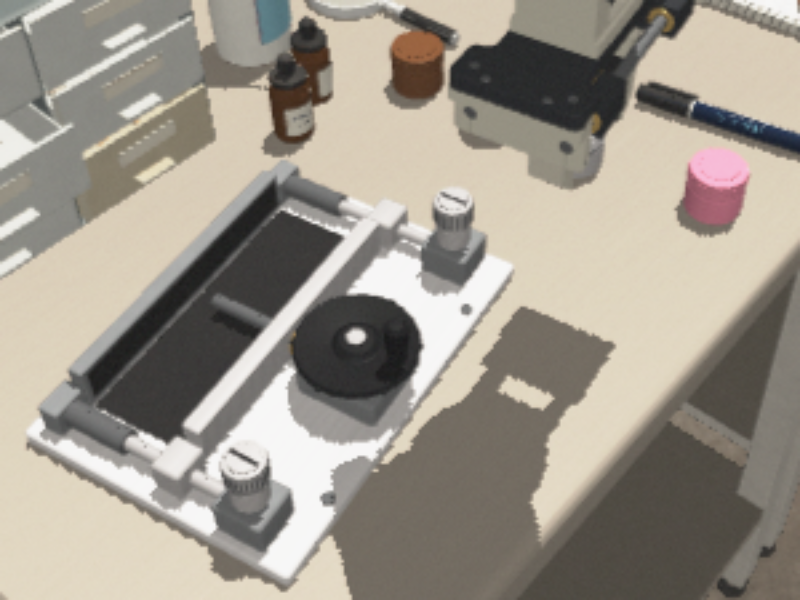

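The view shows the bar right back (networks put its face at x ≈ -8 to -11) and the handle at (397,330). A spindle sticks into the bay at y ≈ 0, so I'll put the jars at y = ±58.

Call:
jog_arm(
  motion=[
    [30, 45, 30, 0, 0, 0.09, 0.75],
    [60, 90, 60, 0, 0, 0.09, 0.75],
    [70, 140, 85, 0, 0, 0.09, 0.75],
    [70.1, 168.3, 105, 0, 0, 0.09, 0.75],
    [70.1, 168.3, 130, 0, 0, 0.09, 0.75],
    [70.1, 168.3, 155, 0, 0, 0.09, 0.75],
    [70.1, 168.3, 171, 0, 0, 0.09, 0.75],
    [70.1, 168.3, 171, 0, 0, 0.09, 0.75],
  ],
)

```text
t: 8.9
ee_pos: [0.4991, -0.4194, 0.0239]
ee_rot: [-0.005, 0.996, 0.086, -0.002]
force: [0.1, 0.2, 0.3]
opening: 0.747
```

Call:
jog_arm(
  motion=[
    [0, 0, 0, 0, 0, 0, 0.3],
    [0, 0, 0, 0, 0, 0, 0.1],
    [0, 0, 0, 0, 0, 0, 0.1],
    [0, 0, 0, 0, 0, 0, 0.1],
    [0, 0, 0, 0, 0, 0, 0.1],
    [0, 0, 0, 0, 0, 0, 0.1],
    [0, 0, -20, 0, 0, 0, 0.1],
    [0, 0, -55, 0, 0, 0, 0.1],
  ],
)

```text
t: 9.9
ee_pos: [0.4983, -0.419, 0.0789]
ee_rot: [-0.006, 0.996, 0.086, -0.003]
force: [0.7, 0.5, -2.0]
opening: 0.473
```

```bash
python3 -c "
from h import *
go([34,-58,110])
im=r.get_image('scene')
cv2.imwrite('pics/s3.png',cv2.resize(im[150:330,200:440,::-1],(800,600)))"
```

```text
t 9.9 at P [ -96.9 -268.    78.9] tool z [-0.007  0.012 -1.   ] F [ 0.7  0.5 -2. ] open 0.473
shift [ 130.8 -210.4  -29. ] wz -0.0
```

View pics/s3.png

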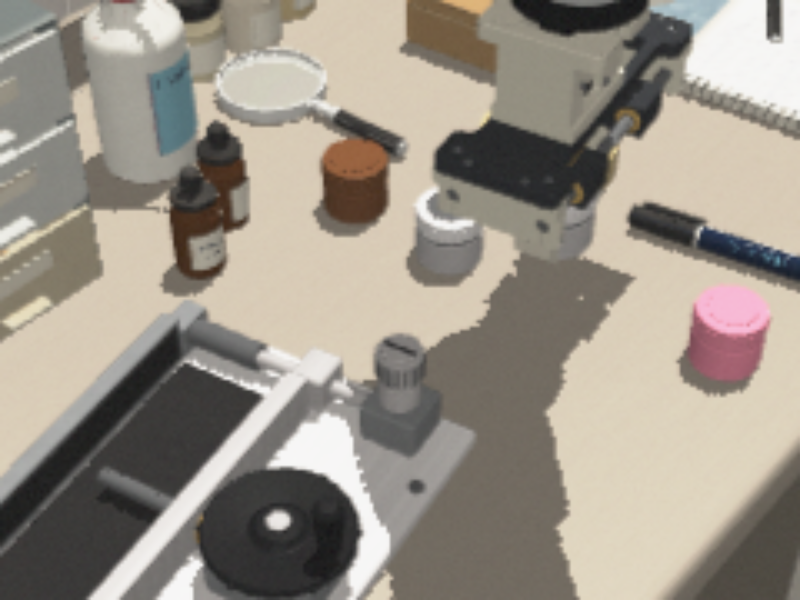

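```bash
cat >> h.py <<'E'
_go=go
def go(p):
    _go(p); s=r.read_state(); q=s["ee_rot"]; M=R.from_quat([q[1],q[2],q[3],q[0]]).as_matrix(); c,si=np.cos(P[2]),np.sin(P[2])
    D=np.array([[c,si,0],[si,-c,0],[0,0,-1.]])
    print("rot units",(np.degrees(R.from_matrix(M.T@D).as_rotvec())/6).round(2))
E
python3 -c "
from h import *
go([34,-58,110])"
```

```text
t 9.95 at P [ -94.7 -270.4   84.9] tool z [-0.     0.007 -1.   ] F [ 1.3 -1.7  1.3] open 0.473
shift [ 128.6 -212.6  -23.6] wz -0.0
rot units [-0.06 -0.01 -0.  ]
```

Call:
jog_arm(
  motion=[
    [0, 0, -35, -0.06, 0, 0, 0.1],
    [15, -30, -45, -0.06, 0, 0, 0.1],
    [40, -70, -45, -0.06, 0, 0, 0.1],
    [70, -115, -45, -0.06, 0, 0, 0.1],
    [100, -160, -45, -0.06, 0, 0, 0.1],
    [120, -195, -45, -0.06, 0, 0, 0.1],
    [128.6, -212.6, -40, -0.06, 0, 0, 0.1],
    [128.6, -212.6, -23, -0.06, 0, 0, 0.1],
  ],
)

```text
t: 10.95
ee_pos: [0.592, -0.1887, 0.1099]
ee_rot: [-0.0, 0.996, 0.087, 0.001]
force: [-0.3, -0.4, -2.3]
opening: 0.473
```

```bash
python3 -c "
from h import *
r.get_image('scene')
go([34,-58,36.5])"
```

```text
t 11.0 at P [ 32.3 -58.5 106.6] tool z [-0.002  0.    -1.   ] F [-1.7 -0.8 -4.2] open 0.475
shift [ 1.9 -0.4 70.1] wz -0.0
rot units [-0.01  0.02 -0.  ]
```

Call:
jog_arm(
  motion=[
    [1, -0.4, 20, 0, 0, 0, 0.1],
    [1.9, -0.4, 40, 0, 0, 0, 0.1],
    [1.9, -0.4, 55, 0, 0, 0, 0.1],
    [1.9, -0.4, 62, 0, 0, 0, 0.1],
    [1.9, -0.4, 67, 0, 0, 0, 0.1],
    [1.9, -0.4, 67, 0, 0, 0, 0.1],
    [1.9, -0.4, 67, 0, 0, 0, 0.1],
    [1.9, -0.4, 67, 0, 0, 0, 0.1],
  ],
)

```text
t: 12.0
ee_pos: [0.5915, -0.1896, 0.0401]
ee_rot: [-0.0, 0.996, 0.086, -0.001]
force: [0.5, -0.2, -2.1]
opening: 0.474
```

```bash
python3 -c "
from h import *
go([34,-58,36.5])"
```

```text
t 12.0 at P [ 34.4 -58.1  40.1] tool z [-0.001  0.    -1.   ] F [ 0.5 -0.2 -2.1] open 0.474
shift [-0.4 -0.1  3.6] wz -0.0
rot units [-0.    0.01 -0.  ]
```

Lower by small steps, reading force, then release.

Call:
jog_arm(
  motion=[
    [0, 0, 0.5, 0, 0, 0, 0.1],
    [0, 0, 1, 0, 0, 0, 0.1],
    [0, 0, 1.5, 0, 0, 0, 0.1],
    [0, 0, 2, 0, 0, 0, 0.1],
    [0, 0, 2.5, 0, 0, 0, 0.1],
    [0, 0, 3, 0, 0, 0, 0.1],
    [0, 0, 3, 0, 0, 0, 0.1],
    [0, 0, 3, 0, 0, 0, 0.1],
  ],
)

```text
t: 13.0
ee_pos: [0.5915, -0.1896, 0.0371]
ee_rot: [-0.0, 0.996, 0.086, -0.001]
force: [-0.6, 0.1, -1.3]
opening: 0.475
```

```bash
python3 -c "
from h import *
go([34,-58,36])"
```

```text
t 13.0 at P [ 34.4 -58.1  37.1] tool z [-0.001  0.    -1.   ] F [-0.6  0.1 -1.3] open 0.475
shift [-0.4 -0.1  1.1] wz -0.0
rot units [-0.    0.01 -0.  ]
```

Call:
jog_arm(
  motion=[
    [0, 0, 0.7, 0, 0, 0, 0.1],
    [0, 0, 1.5, 0, 0, 0, 0.1],
    [0, 0, 1.5, 0, 0, 0, 0.1],
    [0, 0, 1.5, 0, 0, 0, 0.55],
    [0, 0, 1.5, 0, 0, 0, 0.55],
    [0, 0, 1.5, 0, 0, 0, 0.55],
    [0, 0, -10, 0, 0, 0, 0.55],
    [0, 0, -40, 0, 0, 0, 0.55],
  ],
)

```text
t: 14.0
ee_pos: [0.5907, -0.1894, 0.0769]
ee_rot: [-0.001, 0.996, 0.086, -0.002]
force: [1.0, 0.0, 0.3]
opening: 0.553
```

Call:
jog_arm(
  motion=[
    [0, 0, -40, 0, 0, 0, 0.55],
    [-15, 40, -40, 0, 0, 0, 0.6],
    [-25, 85, -40, 0, 0, 0, 0.75],
    [-35, 130, -30, 0, 0, 0, 0.75],
    [-45, 175, -20, 0, 0, 0, 0.75],
    [-52, 200, 0, 0, 0, 0, 0.75],
    [-52, 200, 0, 0, 0, 0, 0.75],
    [-52, 200, 0, 0, 0, 0, 0.75],
  ],
)

```text
t: 15.0
ee_pos: [0.5745, -0.3942, 0.0776]
ee_rot: [-0.001, 0.996, 0.087, -0.001]
force: [0.3, 0.1, 0.8]
opening: 0.754
```

```bash
python3 -c "
from h import *
for c in ('scene','top'):
  im=r.get_image(c)
  cv2.imwrite('pics/%s4.png'%c,im[:,:,::-1])
  print(c,[(toP(d['at']).round(1).tolist(),round(d['confidence'],2)) for d in r.pinpoint(c,'jar_2_center')])
go([-19,-279,27])
cv2.imwrite('pics/s4.png',cv2.resize(cv2.imread('pics/scene4.png')[180:405,150:450],(800,600)))"
```

```text
scene [([-208.2, -276.1, 21.9], 0.88), ([-20.4, -279.7, 19.0], 0.7), ([58.8, -294.0, 19.3], 0.54)]
top [([-207.7, -277.3, 19.4], 0.7), ([-70.0, -5.6, 71.1], 0.22)]
t 15.2 at P [ -17.3 -256.6   77.8] tool z [-0.002  0.001 -1.   ] F [-0.3 -0.2 -1. ] open 0.752
shift [-1.6 22.4 50.8] wz 0.02
rot units [-0.01  0.02  0.02]
```

View pics/s4.png

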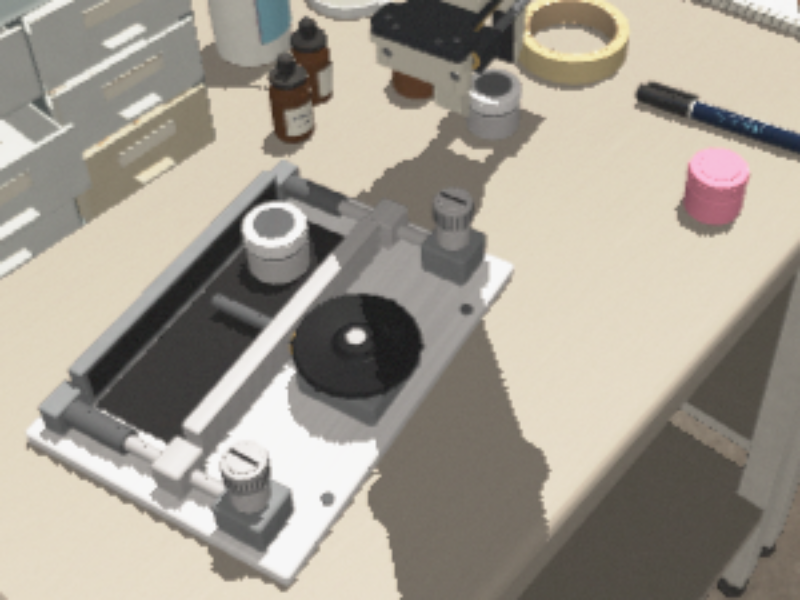

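The first jar now stands upright in the bay at (275,240), and the second is still at (493,103). Next I pick the second one.

Call:
jog_arm(
  motion=[
    [-2, 12, 0, 0, 0, 0.02, 0.75],
    [-2, 22.8, 5, 0, 0, 0.02, 0.75],
    [-2, 22.8, 22, 0, 0, 0.02, 0.75],
    [-2, 22.8, 38, 0, 0, 0.02, 0.75],
    [-2, 22.8, 51, 0, 0, 0.02, 0.75],
    [-2, 22.8, 51, 0, 0, 0.02, 0.4],
    [-2, 22.8, 51, 0, 0, 0.02, 0.1],
    [-2, 22.8, 51, 0, 0, 0.02, 0.1],
  ],
)

```text
t: 16.2
ee_pos: [0.5771, -0.417, 0.0275]
ee_rot: [-0.0, 0.996, 0.086, -0.001]
force: [0.4, -1.0, -0.6]
opening: 0.476
```

Call:
jog_arm(
  motion=[
    [0, 0, 0, 0, 0, 0, 0.1],
    [0, 0, 0, 0, 0, 0, 0.1],
    [0, 0, 0, 0, 0, 0, 0.1],
    [0, 0, 0, 0, 0, 0, 0.1],
    [0, 0, -20, 0, 0, 0, 0.1],
    [0, 0, -50, 0, 0, 0, 0.1],
    [0, 0, -90, 0, 0, 0, 0.1],
    [0, 0, -105, 0, 0, 0, 0.1],
  ],
)

```text
t: 17.2
ee_pos: [0.5788, -0.4179, 0.1368]
ee_rot: [0.001, 0.996, 0.086, 0.001]
force: [-0.3, -0.3, -2.1]
opening: 0.47
```

```bash
python3 -c "
from h import *
r.get_image('scene')
go([34,58,110])"
```

```text
t 17.25 at P [ -17.4 -280.9  137.3] tool z [ 0.004 -0.003 -1.   ] F [ 1.8 -0.2  0.7] open 0.476
shift [  51.1 -339.    26.3] wz -0.0
rot units [ 0.03 -0.03 -0.  ]
```

Call:
jog_arm(
  motion=[
    [5, -30, 0, 0, 0, 0, 0.1],
    [12, -80, 0, 0, 0, 0, 0.1],
    [20, -130, 0, 0, 0, 0, 0.1],
    [30, -180, 0, 0, 0, 0, 0.1],
    [40, -230, 0, 0, 0, 0, 0.1],
    [48, -280, 0, 0, 0, 0, 0.1],
    [51, -320, 10, 0, 0, 0, 0.1],
    [51, -339, 26, 0, 0, 0, 0.1],
  ],
)

```text
t: 18.25
ee_pos: [0.5708, -0.072, 0.1098]
ee_rot: [0.001, 0.996, 0.088, 0.002]
force: [0.0, -0.5, -2.1]
opening: 0.474
```

```bash
python3 -c "
from h import *
r.get_image('scene')
go([34,58,42])"
```

```text
t 18.3 at P [ 32.8  63.7 107.5] tool z [-0. -0. -1.] F [-1.7  1.9 -3.8] open 0.471
shift [ 1.2  5.7 65.5] wz 0.05
rot units [0.   0.   0.05]
```

Call:
jog_arm(
  motion=[
    [1, 3, 10, 0, 0, 0, 0.1],
    [1.2, 5, 25, 0, 0, 0, 0.1],
    [1.2, 5.7, 40, 0, 0, 0, 0.1],
    [1.2, 5.7, 55, 0, 0, 0, 0.1],
    [1.2, 5.7, 62, 0, 0, 0, 0.1],
    [1.2, 5.7, 65, 0, 0, 0, 0.1],
    [1.2, 5.7, 65, 0, 0, 0, 0.1],
    [1.2, 5.7, 65, 0, 0, 0, 0.1],
  ],
)

```text
t: 19.3
ee_pos: [0.5716, -0.0754, 0.043]
ee_rot: [0.0, 0.996, 0.089, 0.0]
force: [0.5, -0.9, -2.1]
opening: 0.475
```

```bash
python3 -c "
from h import *
go([34,58,40])"
```

```text
t 19.3 at P [34.4 57.9 43. ] tool z [ 0.001 -0.    -1.   ] F [ 0.5 -0.9 -2.1] open 0.475
shift [-0.4 -0.1  3. ] wz 0.05
rot units [ 0.01 -0.01  0.05]
```

Call:
jog_arm(
  motion=[
    [0, 0, 1, 0, 0, 0, 0.1],
    [0, 0, 2, 0, 0, 0, 0.1],
    [0, 0, 3, 0, 0, 0, 0.1],
    [0, 0, 3.5, 0, 0, 0, 0.1],
    [0, 0, 3.5, 0, 0, 0, 0.55],
    [0, 0, 3.5, 0, 0, 0, 0.55],
    [0, 0, 3.5, 0, 0, 0, 0.55],
    [0, 0, 3.5, 0, 0, 0, 0.55],
  ],
)

```text
t: 20.3
ee_pos: [0.5717, -0.0754, 0.0395]
ee_rot: [0.0, 0.996, 0.089, 0.0]
force: [-0.1, -0.3, -0.8]
opening: 0.546
```

Call:
jog_arm(
  motion=[
    [0, 0, -20, 0, 0, 0, 0.55],
    [0, 0, -55, 0, 0, 0, 0.55],
    [-30, 0, -85, 0, 0, 0, 0.55],
    [-80, 15, -85, 0, 0, 0, 0.55],
    [-120, 30, -85, 0, 0, 0, 0.55],
    [-136, 60, -85, 0, 0, 0, 0.55],
    [-136, 60, -85, 0, 0, 0, 0.55],
    [-136, 60, -85, 0, 0, 0, 0.55],
  ],
)

```text
t: 21.3
ee_pos: [0.4487, -0.1579, 0.1246]
ee_rot: [0.0, 0.996, 0.089, 0.001]
force: [0.7, 1.3, 0.5]
opening: 0.551
```

```bash
python3 -c "
from h import *
go([-103,-2,80])
for c in ('scene','top'):
  im=r.get_image(c); cv2.imwrite('pics/%s5.png'%c,im[:,:,::-1])
  print(c,[(toP(d['at']).round(1).tolist(),round(d['confidence'],2)) for n in('jar_2_center','handle_grip','bar_face') for d in r.pinpoint(c,n)])
cv2.imwrite('pics/s5.png',np.hstack([cv2.resize(cv2.imread('pics/scene5.png')[225:405,150:350],(400,360)),cv2.resize(cv2.imread('pics/top5.png')[180:315,170:320],(400,360))]))"
```

```text
t 21.3 at P [-100.9   -2.3  124.6] tool z [ 0.001 -0.    -1.   ] F [0.7 1.3 0.5] open 0.551
shift [-2.2 -0.3 44.6] wz 0.05
rot units [ 0.   -0.01  0.05]
scene [([32.7, 57.1, 33.6], 0.68), ([-207.1, -274.1, 19.9], 0.58), ([-100.9, -0.4, 69.9], 0.69), ([-5.3, -1.4, 29.1], 0.7)]
top [([-209.6, -274.2, 17.4], 0.78), ([65.7, -292.5, 21.2], 0.65), ([35.7, 58.4, 32.3], 0.61), ([-11.4, -3.2, 27.9], 0.82)]
```

View pics/s5.png

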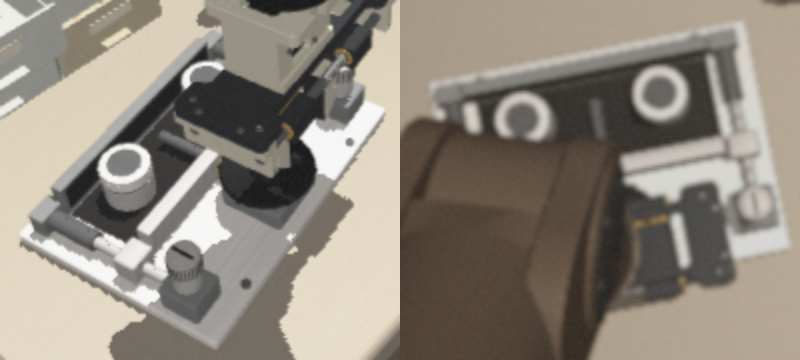

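Both jars stand upright in the bay. They are at (125,175) in the left crop, and at (522,115) and (660,93) in the right crop. Next I grip the handle and wind clockwise.

Call:
jog_arm(
  motion=[
    [-1.5, 0, 20, 0, 0, 0.05, 0.5],
    [-1.8, 0, 44, 0, 0, 0.05, 0.4],
    [-1.8, 0, 44, 0, 0, 0.05, 0],
    [-1.8, 0, 44, 0, 0, 0.05, 0],
    [-1.8, 0, 44, 0, 0, 0.05, 0],
    [-1.8, 0, 44, 0, 0, 0.05, 0],
    [-1.8, 0, 44, 0, 0, 0.05, 0],
    [-1.8, 0, 44, 0, 0, 0.05, 0],
  ],
)

```text
t: 22.7
ee_pos: [0.4468, -0.1567, 0.0811]
ee_rot: [-0.001, 0.996, 0.087, 0.0]
force: [0.1, 6.7, -0.4]
opening: 0.159
```

```bash
cat >> h.py <<'E'
def circ(th):
    """tool shifts (mm) from present pose to handle angles th (deg)"""
    p=toP(r.read_state()["ee_pos"]); d=p[:2]-[-72,0]
    print("angle now",np.degrees(np.arctan2(d[1],d[0])).round(1),"rad",np.hypot(*d).round(1))
    print([[round(31*np.cos(np.radians(t))-d[0],1),round(-(31*np.sin(np.radians(t))-d[1]),1)] for t in th])
E
python3 -c "
from h import *
go([-103,-2,80]); circ([184-22.5*i for i in range(1,9)])"
```

```text
t 22.7 at P [-102.6   -0.8   81.1] tool z [ 0.001  0.001 -1.   ] F [ 0.1  6.7 -0.4] open 0.159
shift [-0.4  1.2  1.1] wz 0.02
rot units [-0.01 -0.01  0.02]
angle now -178.5 rad 30.6
[[np.float64(1.2), np.float64(-10.6)], [np.float64(7.2), np.float64(-21.1)], [np.float64(16.8), np.float64(-28.5)], [np.float64(28.4), np.float64(-31.7)], [np.float64(40.4), np.float64(-30.2)], [np.float64(50.9), np.float64(-24.2)], [np.float64(58.3), np.float64(-14.6)], [np.float64(61.5), np.float64(-2.9)]]
```

Call:
jog_arm(
  motion=[
    [1.2, -10.6, 0, 0, 0, 0, 0],
    [7.2, -21.1, 0, 0, 0, 0, 0],
    [16.8, -28.5, 0, 0, 0, 0, 0],
    [28.4, -31.7, 0, 0, 0, 0, 0],
    [40.4, -30.2, 0, 0, 0, 0, 0],
    [50.9, -24.2, 0, 0, 0, 0, 0],
    [58.3, -14.6, 0, 0, 0, 0, 0],
    [61.5, -2.9, 0, 0, 0, 0, 0],
  ],
)

```text
t: 23.7
ee_pos: [0.5073, -0.1428, 0.0811]
ee_rot: [-0.001, 0.996, 0.088, 0.0]
force: [-4.1, 1.7, -1.3]
opening: 0.161
```

```bash
python3 -c "
from h import *
go([-103,-2,80]); circ([4-22.5*i for i in range(1,9)])" | sed 's/np.float64//g'
```

```text
t 23.7 at P [-40.6   2.5  81.1] tool z [ 0.001  0.002 -1.   ] F [-4.1  1.7 -1.3] open 0.161
shift [-62.4   4.3   1. ] wz 0.03
rot units [-0.02 -0.01  0.03]
angle now 4.6 rad 31.5
[[(-2.0), (12.3)], [(-8.0), (22.8)], [(-17.6), (30.2)], [(-29.3), (33.4)], [(-41.3), (31.9)], [(-51.8), (25.9)], [(-59.2), (16.3)], [(-62.4), (4.7)]]
```

Call:
jog_arm(
  motion=[
    [-2, 12.3, 0, 0, 0, 0, 0],
    [-8, 22.8, 0, 0, 0, 0, 0],
    [-17.6, 30.2, 0, 0, 0, 0, 0],
    [-29.3, 33.4, 0, 0, 0, 0, 0],
    [-41.3, 31.9, 0, 0, 0, 0, 0],
    [-51.8, 25.9, 0, 0, 0, 0, 0],
    [-59.2, 16.3, 0, 0, 0, 0, 0],
    [-62.4, 4.7, 0, 0, 0, 0, 0],
  ],
)

```text
t: 24.7
ee_pos: [0.4468, -0.1582, 0.0813]
ee_rot: [-0.001, 0.996, 0.088, 0.001]
force: [8.7, -0.8, -12.5]
opening: 0.162
```

```bash
python3 -c "
from h import *
go([-103,-2,80]); circ([160,138,115,92,69,48,34,22])" | sed 's/np.float64//g'
```

```text
t 24.7 at P [-102.8   -2.2   81.3] tool z [ 0.002  0.001 -1.   ] F [  8.7  -0.8 -12.5] open 0.162
shift [-0.2 -0.2  1.3] wz 0.02
rot units [-0.01 -0.02  0.02]
angle now -175.9 rad 30.9
[[(1.7), (-12.8)], [(7.8), (-23.0)], [(17.7), (-30.3)], [(29.7), (-33.2)], [(41.9), (-31.2)], [(51.5), (-25.3)], [(56.5), (-19.6)], [(59.5), (-13.8)]]
```

Call:
jog_arm(
  motion=[
    [1.7, -12.8, 0, 0, 0, 0, 0],
    [7.8, -23, 0, 0, 0, 0, 0],
    [17.7, -30.3, 0, 0, 0, 0, 0],
    [29.7, -33.2, 0, 0, 0, 0, 0],
    [41.9, -31.2, 0, 0, 0, 0, 0],
    [51.5, -25.3, 0, 0, 0, 0, 0],
    [56.5, -19.6, 0, 0, 0, 0, 0],
    [59.5, -13.8, 0, 0, 0, 0, 0],
  ],
)

```text
t: 25.7
ee_pos: [0.5032, -0.134, 0.0812]
ee_rot: [-0.001, 0.996, 0.088, 0.001]
force: [-1.7, 2.5, -6.2]
opening: 0.161
```

```bash
python3 -c "
from h import *
go([-103,-2,80]); circ([16,10,4,-2,-8,-14,-20,-26])" | sed 's/np.float64//g'
```

```text
t 25.7 at P [-43.1  11.8  81.2] tool z [ 0.002  0.002 -1.   ] F [-1.7  2.5 -6.2] open 0.161
shift [-59.9  13.7   1.1] wz 0.03
rot units [-0.02 -0.02  0.03]
angle now 22.3 rad 31.2
[[(0.9), (3.3)], [(1.6), (6.5)], [(2.0), (9.7)], [(2.1), (12.9)], [(1.8), (16.2)], [(1.2), (19.3)], [(0.2), (22.4)], [(-1.0), (25.4)]]
```

Call:
jog_arm(
  motion=[
    [0.9, 3.3, 0, 0, 0, 0, 0],
    [1.6, 6.5, 0, 0, 0, 0, 0],
    [2, 9.7, 0, 0, 0, 0, 0],
    [2.1, 11.5, 0, 0, 0, 0, 0],
    [2.1, 13, 0, 0, 0, 0, 0],
    [2, 14.5, 0, 0, 0, 0, 0],
    [1.8, 16, 0, 0, 0, 0, 0],
    [1.8, 16, 0, 0, 0, 0, 0],
  ],
)

```text
t: 26.7
ee_pos: [0.5077, -0.1454, 0.0812]
ee_rot: [-0.003, 0.996, 0.089, 0.001]
force: [-0.4, 14.9, -3.0]
opening: 0.162
```

```bash
python3 -c "
from h import *
go([-41,5,80]); circ([-2,-8,-14,-20,-26])" | sed 's/np.float64//g'
```

```text
t 26.7 at P [-40.6  -0.1  81.2] tool z [ 0.001  0.006 -1.   ] F [-0.4 14.9 -3. ] open 0.162
shift [-0.3 -5.1  1.2] wz 0.06
rot units [-0.06 -0.02  0.06]
angle now -0.2 rad 31.4
[[(-0.4), (1.0)], [(-0.7), (4.2)], [(-1.3), (7.4)], [(-2.2), (10.5)], [(-3.5), (13.5)]]
```

Call:
jog_arm(
  motion=[
    [-0.2, 2, 0, 0, 0, 0, 0],
    [-0.5, 4, 0, 0, 0, 0, 0],
    [-0.6, 6, 0, 0, 0, 0, 0],
    [-0.8, 8, 0, 0, 0, 0, 0],
    [-0.8, 9, 0, 0, 0, 0, 0],
    [-0.8, 9, 0, 0, 0, 0, 0],
    [-0.8, 9, 0, 0, 0, 0, 0],
    [-0.8, 9, 0, 0, 0, 0, 0],
  ],
)

```text
t: 27.7
ee_pos: [0.5078, -0.1459, 0.0811]
ee_rot: [-0.007, 0.996, 0.093, -0.0]
force: [-4.0, 28.8, 3.1]
opening: 0.163
```

```bash
python3 -c "
from h import *
go([-41,5,80]); circ([-2])" | sed 's/np.float64//g'
```

```text
t 27.7 at P [-40.6  -0.6  81.1] tool z [-0.002  0.015 -1.   ] F [-4.  28.8  3.1] open 0.163
shift [-0.3 -5.6  1.1] wz 0.13
rot units [-0.14 -0.01  0.13]
angle now -1.2 rad 31.4
[[(-0.4), (0.4)]]
```

Call:
jog_arm(
  motion=[
    [0, 0, 0, 0, 0, 0, 0],
    [0, 0, 0, 0, 0, 0, 0.3],
    [0, 0, 0, 0, 0, 0, 0.5],
    [0, 0, 0, 0, 0, 0, 0.5],
    [0, 0, -20, 0, 0, 0, 0.5],
    [0, 0, -60, 0, 0, 0, 0.5],
    [0, 0, -90, 0, 0, 0, 0.5],
    [0, -30, -90, 0, 0, 0, 0.5],
  ],
)

```text
t: 28.7
ee_pos: [0.5043, -0.1206, 0.1741]
ee_rot: [-0.006, 0.996, 0.09, 0.003]
force: [-0.4, 1.8, -0.7]
opening: 0.501
```

```bash
python3 -c "
from h import *
go([-75,118,110]); print(r.read_state()['qpos'].round(3))
for c in ('scene','top'):
  im=r.get_image(c); cv2.imwrite('pics/%s6.png'%c,im[:,:,::-1])
  print(c,[(n,toP(d['at']).round(1).tolist(),round(d['confidence'],2)) for n in('jar_2_center','handle_grip','bar_face','screw_left','screw_right') for d in r.pinpoint(c,n)])
"
```

```text
t 28.7 at P [-39.7  24.9 174.1] tool z [ 0.004  0.012 -1.   ] F [-0.4  1.8 -0.7] open 0.501
shift [-34.9 -92.7  64.9] wz 0.08
rot units [-0.11 -0.06  0.08]
[ 0.271  0.352 -0.169  1.914  0.059  0.878 -1.314]
scene [('jar_2_center', [38.2, 59.4, 31.7], 0.84), ('jar_2_center', [-206.9, -278.2, 21.3], 0.81), ('jar_2_center', [57.8, -294.1, 24.6], 0.79), ('handle_grip', [-75.7, 121.6, 65.4], 0.66), ('handle_grip', [-40.6, 3.5, 68.8], 0.57), ('handle_grip', [-68.2, -1.7, 73.5], 0.35), ('bar_face', [20.5, -1.1, 30.9], 0.9), ('screw_left', [-74.5, 117.9, 66.2], 0.84), ('screw_left', [30.2, -2.9, 12.5], 0.34), ('screw_right', [-73.1, -119.0, 67.1], 0.8), ('screw_right', [37.6, 59.6, 33.8], 0.39)]
top [('jar_2_center', [62.8, -292.5, 22.0], 0.82), ('jar_2_center', [-207.0, -278.2, 16.0], 0.53), ('bar_face', [17.5, -1.2, 27.8], 0.82), ('screw_right', [-68.9, -116.5, 66.5], 0.49)]
```

Call:
jog_arm(
  motion=[
    [0, 0, 0, 0, 0, -1.7, 0.5],
    [0, 0, 0, 0, 0, -3.4, 0.5],
    [0, 0, 0, 0, 0, -5.1, 0.5],
    [0, 0, 0, 0, 0, -6.8, 0.5],
    [0, 0, 0, 0, 0, -8.5, 0.5],
    [0, 0, 0, 0, 0, -10.2, 0.5],
    [0, 0, 0, 0, 0, -11.9, 0.5],
    [0, 0, 0, 0, 0, -13.5, 0.5],
  ],
)

```text
t: 30.3
ee_pos: [0.5023, -0.1184, 0.1712]
ee_rot: [-0.006, 0.695, 0.719, 0.005]
force: [0.4, -0.4, -0.6]
opening: 0.5
```

Call:
jog_arm(
  motion=[
    [0, 0, 0, 0, 0, -1.7, 0.5],
    [0, 0, 0, 0, 0, -3.4, 0.5],
    [0, 0, 0, 0, 0, -5.1, 0.5],
    [0, 0, 0, 0, 0, -6.8, 0.5],
    [0, 0, 0, 0, 0, -8.5, 0.5],
    [0, 0, 0, 0, 0, -10.2, 0.5],
    [0, 0, 0, 0, 0, -11.9, 0.5],
    [0, 0, 0, 0, 0, -13.5, 0.5],
  ],
)

```text
t: 31.3
ee_pos: [0.5023, -0.1187, 0.1711]
ee_rot: [-0.001, 0.059, 0.998, 0.007]
force: [-0.5, -0.3, -1.1]
opening: 0.498
```

```bash
python3 -c "
from h import *
go([-75,118,110]); print(r.read_state()['qpos'].round(3))
cv2.imwrite('pics/s7.png',cv2.resize(r.get_image('scene')[180:405,150:450,::-1],(800,600)))"
```

```text
t 31.3 at P [-41.4  27.1 171.1] tool z [-0.002  0.015 -1.   ] F [-0.5 -0.3 -1.1] open 0.498
shift [58.  76.5 62.4] wz 27.22
rot units [-2.000e-02 -2.000e-01  2.722e+01]
[ 0.755  0.48  -0.836  1.879  0.41   0.969  1.19 ]
```

View pics/s7.png

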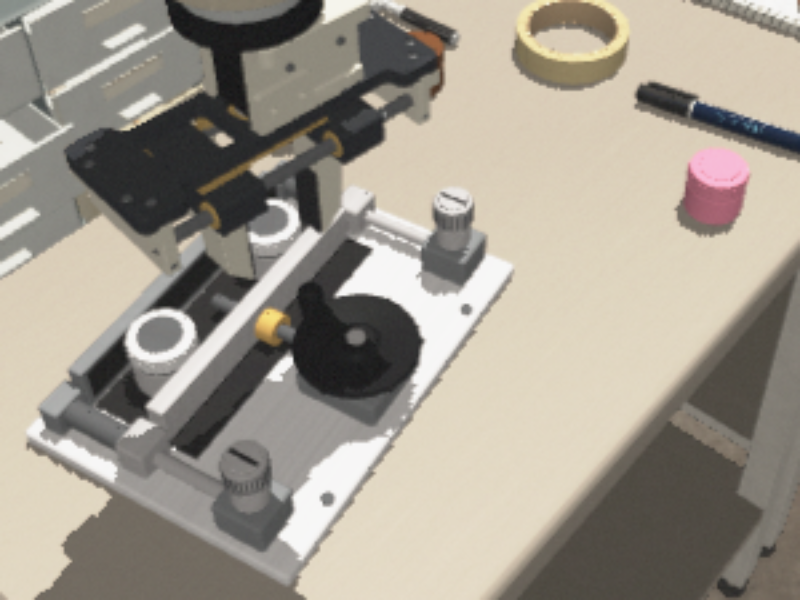

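The bar is closed against both jars, and the wheel handle now stands on the bar side at (312,300). Next is the left screw.

Call:
jog_arm(
  motion=[
    [15, 20, 5, 0.14, -0.04, 0, 0.5],
    [30, 40, 10, 0.14, -0.04, 0, 0.5],
    [45, 60, 20, 0.14, -0.04, 0, 0.5],
    [58, 76.5, 35, 0.14, -0.04, 0, 0.5],
    [58, 76.5, 50, 0.14, -0.04, 0, 0.5],
    [58, 76.5, 60, 0.14, -0.04, 0, 0.5],
    [58, 76.5, 60, 0.14, -0.04, 0, 0.5],
    [58, 76.5, 60, 0.14, -0.04, 0, 0.5],
  ],
)

```text
t: 32.35
ee_pos: [0.4534, -0.036, 0.1125]
ee_rot: [0.0, 0.056, 0.998, -0.0]
force: [0.2, 0.4, -0.5]
opening: 0.497
```

```bash
cat >> h.py <<'E'
_go2=go
def go(p):
    _go2(p); s=r.read_state(); q=s["ee_rot"]; M=R.from_quat([q[1],q[2],q[3],q[0]]).as_matrix()
    z=M[:,2]; print("tilt units",(np.degrees(M.T@np.cross(z,[0,0,-1]))/6).round(2),"q7",s["qpos"].round(2)[[2,6]])
E
python3 -c "
from h import *
go([-75,118,73])"
```

```text
t 32.35 at P [-75.3 117.  112.5] tool z [ 0.001 -0.    -1.   ] F [ 0.2  0.4 -0.5] open 0.497
shift [ 0.   1.1 39.5] wz 27.29
rot units [1.000e-02 1.000e-02 2.729e+01]
tilt units [-0.    0.01 -0.  ] q7 [-0.81  0.94]
```

Call:
jog_arm(
  motion=[
    [0, 1.1, 15, 0, 0, 0, 0.5],
    [0, 1.1, 30, 0, 0, 0, 0.5],
    [0, 1.1, 39.5, 0, 0, 0, 0.5],
    [0, 1.1, 39.5, 0, 0, 0, 0.5],
    [0, 1.1, 39.5, 0, 0, 0, 0.1],
    [0, 1.1, 39.5, 0, 0, 0, 0.1],
    [0, 1.1, 39.5, 0, 0, 0, 0.1],
    [0, 1.1, 39.5, 0, 0, 0, 0.1],
  ],
)

```text
t: 33.35
ee_pos: [0.4538, -0.035, 0.0733]
ee_rot: [0.001, 0.056, 0.998, -0.0]
force: [0.4, -0.4, 3.5]
opening: 0.289
```

```bash
python3 -c "
from h import *
go([-75,118,85])"
```

```text
t 33.35 at P [-74.7 117.9  73.3] tool z [ 0.001 -0.001 -1.   ] F [ 0.4 -0.4  3.5] open 0.289
shift [  0.3  -0.  -11.7] wz 27.29
rot units [2.000e-02 1.000e-02 2.729e+01]
tilt units [-0.    0.01  0.  ] q7 [-0.75  0.86]
```

Call:
jog_arm(
  motion=[
    [0, 0, -2, 0, 0, 0, 0],
    [0, 0, -4, 0, 0, 0, 0],
    [0, 0, -6, 0, 0, 0, 0],
    [0, 0, -8, 0, 0, 0, 0],
    [0, 0, -10, 0, 0, 0, 0],
    [0, 0, -12, 0, 0, 0, 0],
    [0, 0, -12.5, 0, 0, 0, 0],
    [0, 0, -12.5, 0, 0, 0, 0],
  ],
)

```text
t: 34.35
ee_pos: [0.4537, -0.035, 0.0857]
ee_rot: [0.001, 0.056, 0.998, -0.0]
force: [1.4, 0.2, -8.5]
opening: 0.287
```

```bash
python3 -c "
from h import *
go([-75,118,85])"
```

```text
t 34.35 at P [-74.8 118.   85.7] tool z [ 0.001 -0.001 -1.   ] F [ 1.4  0.2 -8.5] open 0.287
shift [ 0.2 -0.   0.7] wz 27.28
rot units [2.000e-02 1.000e-02 2.728e+01]
tilt units [-0.    0.01 -0.  ] q7 [-0.77  0.89]
```

The force of -8.5 N matches the spring at about 12.5 mm of lift. Now I turn the screw.

Call:
jog_arm(
  motion=[
    [0, 0, 0, 0, 0, 1.5, 0],
    [0, 0, 0, 0, 0, 3, 0],
    [0, 0, 0, 0, 0, 4.6, 0],
    [0, 0, 0, 0, 0, 6.2, 0],
    [0, 0, 0, 0, 0, 7.8, 0],
    [0, 0, 0, 0, 0, 9.4, 0],
    [0, 0, 0, 0, 0, 11, 0],
    [0, 0, 0, 0, 0, 12.5, 0],
  ],
)

```text
t: 35.35
ee_pos: [0.4545, -0.0342, 0.0859]
ee_rot: [0.001, 0.654, 0.757, 0.001]
force: [3.7, 1.6, -9.8]
opening: 0.284
```

```bash
python3 -c "
from h import *
go([-75,118,85]);print(r.read_state()['moment'])"
```

```text
t 35.35 at P [-73.9 118.5  85.9] tool z [ 0.003  0.    -1.   ] F [ 3.7  1.6 -9.8] open 0.284
shift [-0.6 -1.   0.9] wz 14.74
rot units [ 0.02 -0.02 14.74]
tilt units [0.02 0.   0.  ] q7 [-0.43 -0.19]
[ 0.34035575 -0.88983519 -0.01327057]
```

Call:
jog_arm(
  motion=[
    [-0.3, -0.5, 0, 0, 0, 1.6, 0],
    [-0.5, -0.7, 0, 0, 0, 3.2, 0],
    [-0.5, -0.7, 0, 0, 0, 4.8, 0],
    [-0.5, -0.7, 0, 0, 0, 6.4, 0],
    [-0.5, -0.7, 0, 0, 0, 8, 0],
    [-0.5, -0.7, 0, 0, 0, 9.6, 0],
    [-0.5, -0.7, 0, 0, 0, 11.2, 0],
    [-0.5, -0.7, 0, 0, 0, 12.8, 0],
  ],
)

```text
t: 36.35
ee_pos: [0.4554, -0.0348, 0.0862]
ee_rot: [0.0, 0.983, 0.184, 0.003]
force: [5.8, -1.0, -8.8]
opening: 0.285
```

```bash
python3 -c "
from h import *
go([-75,118,85]);print(r.read_state()['moment'])"
```

```text
t 36.35 at P [-73.2 117.9  86.2] tool z [ 0.005  0.    -1.   ] F [ 5.8 -1.  -8.8] open 0.285
shift [-1.8 -0.5  1.2] wz 1.89
rot units [ 0.01 -0.05  1.89]
tilt units [ 0.01 -0.05  0.  ] q7 [-0.08 -1.29]
[-0.43295268 -1.23936116 -0.03983973]
```

Call:
jog_arm(
  motion=[
    [-0.6, -0.2, 0.4, 0, 0, 1.6, 0],
    [-1, -0.3, 0.8, 0, 0, 3.2, 0],
    [-1.2, -0.3, 0.8, 0, 0, 4.8, 0],
    [-1.2, -0.3, 0.8, 0, 0, 6.4, 0],
    [-1.2, -0.3, 0.8, 0, 0, 8, 0],
    [-1.2, -0.3, 0.8, 0, 0, 9.6, 0],
    [-1.2, -0.3, 0.8, 0, 0, 11.2, 0],
    [-1.2, -0.3, 0.8, 0, 0, 12.8, 0],
  ],
)

```text
t: 37.35
ee_pos: [0.455, -0.0357, 0.0856]
ee_rot: [-0.001, 0.883, -0.469, 0.003]
force: [4.4, -6.2, -8.1]
opening: 0.279
```

```bash
python3 -c "
from h import *
go([-75,118,85]);print(r.read_state()['moment'])"
```

```text
t 37.35 at P [-73.7 117.   85.6] tool z [ 0.007 -0.001 -1.   ] F [ 4.4 -6.2 -8.1] open 0.279
shift [-1.5  0.8  0.6] wz -10.97
rot units [ -0.02  -0.07 -10.97]
tilt units [-0.05 -0.04 -0.  ] q7 [ 0.29 -2.38]
[-1.15836145 -0.74889545  0.05756934]
```

Call:
jog_arm(
  motion=[
    [0, 0, 0, 0, 0, 0.4, 0],
    [0, 0, 0, 0, 0, 0.8, 0],
    [0, 0, 0, 0, 0, 1.2, 0],
    [0, 0, 0, 0, 0, 1.6, 0],
    [0, 0, 0, 0, 0, 2, 0],
    [0, 0, 0, 0, 0, 2.2, 0],
    [0, 0, 0, 0, 0, 2.2, 0],
    [0, 0, 0, 0, 0, 2.2, 0],
  ],
)

```text
t: 38.35
ee_pos: [0.4547, -0.0354, 0.0855]
ee_rot: [-0.002, 0.824, -0.567, 0.003]
force: [-0.9, 2.1, -8.3]
opening: 0.289
```

```bash
python3 -c "
from h import *
go([-75,118,85]);print(r.read_state()['moment'])"
```

```text
t 38.35 at P [-73.9 117.4  85.5] tool z [ 0.006 -0.    -1.   ] F [-0.9  2.1 -8.3] open 0.289
shift [-0.8  0.9  0.5] wz -13.16
rot units [ -0.03  -0.06 -13.16]
tilt units [-0.06 -0.02  0.  ] q7 [ 0.36 -2.56]
[0.63134792 0.13769538 0.36265012]
```

Call:
jog_arm(
  motion=[
    [0, 0, 0, 0, 0, 0, 0.3],
    [0, 0, 0, 0, 0, 0, 0.5],
    [0, 0, 0, 0, 0, 0, 0.5],
    [0, 0, 0, 0, 0, 0, 0.5],
    [0, 0, -10, 0, 0, 0, 0.5],
    [0, 0, -40, 0, 0, 0, 0.5],
    [0, 0, -80, 0, 0, 0, 0.5],
    [0, 0, -80, 0, 0, -1.5, 0.5],
  ],
)

```text
t: 39.35
ee_pos: [0.456, -0.0355, 0.1687]
ee_rot: [-0.003, 0.866, -0.499, 0.005]
force: [0.3, 0.7, -0.1]
opening: 0.499
```

Call:
jog_arm(
  motion=[
    [0, 0, 0, 0, 0, -1.7, 0.5],
    [0, 0, 0, 0, 0, -3.4, 0.5],
    [0, 0, 0, 0, 0, -5.1, 0.5],
    [0, 0, 0, 0, 0, -6.8, 0.5],
    [0, 0, 0, 0, 0, -8.5, 0.5],
    [0, 0, 0, 0, 0, -10.2, 0.5],
    [0, 0, 0, 0, 0, -11.9, 0.5],
    [0, 0, 0, 0, 0, -13.5, 0.5],
  ],
)

```text
t: 40.35
ee_pos: [0.4561, -0.0357, 0.1694]
ee_rot: [0.001, 0.983, 0.186, 0.006]
force: [0.7, 0.1, -0.3]
opening: 0.497
```

```bash
python3 -c "
from h import *
go([-75,-118,150])"
```

```text
t 40.35 at P [-72.6 116.8 169.4] tool z [ 0.013 -0.    -1.   ] F [ 0.7  0.1 -0.3] open 0.497
shift [-49.3 229.5  19.9] wz 1.92
rot units [ 0.03 -0.12  1.92]
tilt units [ 0.04 -0.11 -0.  ] q7 [ 0.1 -1.2]
```

Call:
jog_arm(
  motion=[
    [-7, 35, 0, 0.04, -0.11, 0, 0.5],
    [-18, 85, 0, 0.04, -0.11, 0, 0.5],
    [-29, 135, 0, 0.04, -0.11, 0, 0.5],
    [-40, 185, 0, 0.04, -0.11, 0, 0.5],
    [-47, 220, 0, 0.04, -0.11, 0, 0.5],
    [-49.3, 229.5, 0, 0.04, -0.11, 0, 0.5],
    [-49.3, 229.5, 0, 0.04, -0.11, -1.2, 0.5],
    [-49.3, 229.5, 0, 0.04, -0.11, -2.8, 0.5],
  ],
)

```text
t: 41.35
ee_pos: [0.4938, -0.2665, 0.1702]
ee_rot: [0.001, 0.944, 0.33, -0.0]
force: [0.7, -0.8, 0.7]
opening: 0.501
```

Call:
jog_arm(
  motion=[
    [0, 0, 0, 0, 0, -1.7, 0.5],
    [0, 0, 0, 0, 0, -3.4, 0.5],
    [0, 0, 0, 0, 0, -5.1, 0.5],
    [0, 0, 0, 0, 0, -6.8, 0.5],
    [0, 0, 0, 0, 0, -8.5, 0.5],
    [0, 0, 0, 0, 0, -10.2, 0.5],
    [0, 0, 0, 0, 0, -11.9, 0.5],
    [0, 0, 0, 0, 0, -13.5, 0.5],
  ],
)

```text
t: 42.35
ee_pos: [0.4938, -0.2656, 0.1707]
ee_rot: [0.001, 0.501, 0.866, -0.001]
force: [-0.5, 0.8, -0.2]
opening: 0.503
```

Call:
jog_arm(
  motion=[
    [0, 0, 0, 0, 0, -1.7, 0.5],
    [0, 0, 0, 0, 0, -3.4, 0.5],
    [0, 0, 0, 0, 0, -5.1, 0.5],
    [0, 0, 0, 0, 0, -6.8, 0.5],
    [0, 0, 0, 0, 0, -8, 0.5],
    [0, 0, 0, 0, 0, -9, 0.5],
    [0, 0, 0, 0, 0, -9, 0.5],
    [0, 0, 0, 0, 0, -9, 0.5],
  ],
)

```text
t: 43.35
ee_pos: [0.4938, -0.2652, 0.1709]
ee_rot: [0.0, 0.054, 0.999, -0.001]
force: [-0.2, 0.2, -0.3]
opening: 0.497
```

```bash
python3 -c "
from h import *
go([-75,-118,110]); im=r.get_image('scene'); print(r.read_state()['qpos'].round(2))
print([(n,toP(d['at']).round(1).tolist(),round(d['confidence'],2)) for n in('screw_left','screw_right') for d in r.pinpoint('scene',n)])
cv2.imwrite('pics/s8.png',cv2.resize(im[180:405,150:450,::-1],(800,600)))"
```

```text
t 43.35 at P [ -74.9 -115.7  170.9] tool z [-0.    -0.003 -1.   ] F [-0.2  0.2 -0.3] open 0.497
shift [-0.6 -2.1 60.9] wz 27.32
rot units [-0.    0.03 27.32]
tilt units [-0.02  0.    0.  ] q7 [-0.45  1.64]
[ 0.72  0.45 -0.45  1.8   0.24  0.94  1.64]
[('screw_left', [-76.2, 121.8, 79.3], 0.67), ('screw_right', [-75.6, -118.6, 67.2], 0.68)]
```

View pics/s8.png

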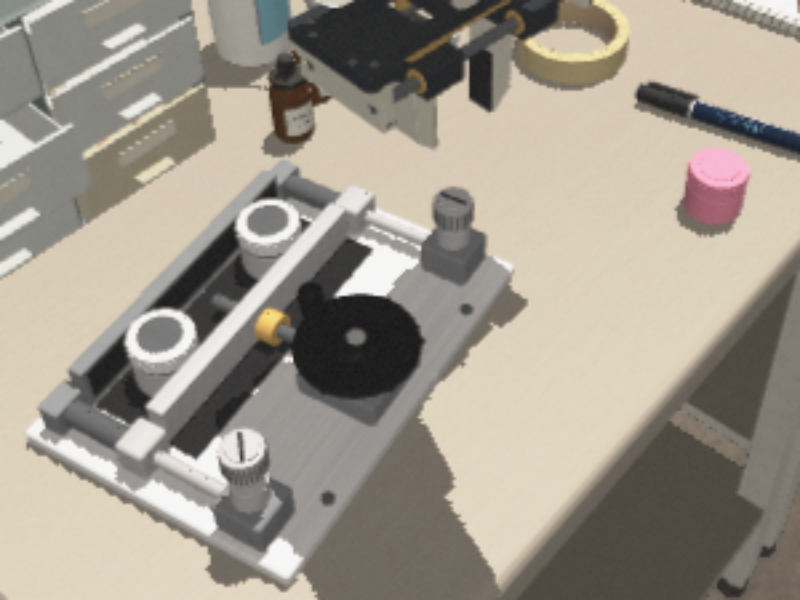

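The left screw head is raised at (243,450), with its slot turned, and the network puts it at z ≈ 79 mm. Next, the same on the right screw at (453,205).

Call:
jog_arm(
  motion=[
    [-0.5, -2.2, 30, 0, 0, 0, 0.5],
    [-0.5, -2.2, 60, 0, 0, 0, 0.5],
    [-0.5, -2.2, 85, 0, 0, 0, 0.5],
    [-0.5, -2.2, 97.8, 0, 0, 0, 0.5],
    [-0.5, -2.2, 97.8, 0, 0, 0, 0.5],
    [-0.5, -2.2, 97.8, 0, 0, 0, 0.1],
    [-0.5, -2.2, 97.8, 0, 0, 0, 0],
    [-0.5, -2.2, 97.8, 0, 0, 0, 0],
  ],
)

```text
t: 44.5
ee_pos: [0.4947, -0.2673, 0.0739]
ee_rot: [0.001, 0.054, 0.999, -0.001]
force: [0.6, 3.0, 4.3]
opening: 0.287
```

```bash
python3 -c "
from h import *
go([-75,-118,73])"
```

```text
t 44.5 at P [ -74.4 -118.    73.9] tool z [ 0.001 -0.002 -1.   ] F [0.6 3.  4.3] open 0.287
shift [ 0.5 -0.2  0.9] wz 27.33
rot units [2.000e-02 3.000e-02 2.733e+01]
tilt units [-0.02  0.01 -0.  ] q7 [-0.4   1.57]
```

Call:
jog_arm(
  motion=[
    [0, 0, 0, 0, 0, 0, 0],
    [0, 0, -3, 0, 0, 0, 0],
    [0, 0, -6, 0, 0, 0, 0],
    [0, 0, -8, 0, 0, 0, 0],
    [0, 0, -10, 0, 0, 0, 0],
    [0, 0, -12, 0, 0, 0, 0],
    [0, 0, -12.5, 0, 0, 0, 0],
    [0, 0, -12.5, 0, 0, 0, 0],
  ],
)

```text
t: 45.5
ee_pos: [0.4946, -0.2673, 0.0863]
ee_rot: [0.001, 0.053, 0.999, -0.001]
force: [3.0, 1.2, -8.0]
opening: 0.29
```

```bash
python3 -c "
from h import *
go([-75,-118,86])"
```

```text
t 45.5 at P [ -74.5 -117.9   86.3] tool z [ 0.001 -0.002 -1.   ] F [ 3.   1.2 -8. ] open 0.29
shift [ 0.5 -0.2  0.3] wz 27.33
rot units [2.000e-02 3.000e-02 2.733e+01]
tilt units [-0.02  0.01  0.  ] q7 [-0.41  1.58]
```

Call:
jog_arm(
  motion=[
    [0, 0, 0, 0, 0, 1.5, 0],
    [0, 0, 0, 0, 0, 3, 0],
    [0, 0, 0, 0, 0, 4.6, 0],
    [0, 0, 0, 0, 0, 6.2, 0],
    [0, 0, 0, 0, 0, 7.8, 0],
    [0, 0, 0, 0, 0, 9.4, 0],
    [0, 0, 0, 0, 0, 11, 0],
    [0, 0, 0, 0, 0, 12.5, 0],
  ],
)

```text
t: 46.5
ee_pos: [0.4959, -0.266, 0.0864]
ee_rot: [0.002, 0.652, 0.758, 0.0]
force: [5.5, 2.7, -9.2]
opening: 0.283
```

```bash
python3 -c "
from h import *
go([-74.5,-118,86])"
```

```text
t 46.5 at P [ -73.  -116.9   86.4] tool z [ 0.003 -0.001 -1.   ] F [ 5.5  2.7 -9.2] open 0.283
shift [-1.2 -1.5  0.4] wz 14.79
rot units [ 3.000e-02 -1.000e-02  1.479e+01]
tilt units [ 0.03  0.02 -0.  ] q7 [-0.06  0.51]
```

Call:
jog_arm(
  motion=[
    [-0.5, -0.7, 0, 0, 0, 1.6, 0],
    [-1, -1.2, 0, 0, 0, 3.2, 0],
    [-1, -1.2, 0, 0, 0, 4.8, 0],
    [-1, -1.2, 0, 0, 0, 6.4, 0],
    [-1, -1.2, 0, 0, 0, 8, 0],
    [-1, -1.2, 0, 0, 0, 9.6, 0],
    [-1, -1.2, 0, 0, 0, 11.2, 0],
    [-1, -1.2, 0, 0, 0, 12.8, 0],
  ],
)

```text
t: 47.5
ee_pos: [0.4975, -0.2669, 0.0871]
ee_rot: [0.002, 0.982, 0.188, 0.003]
force: [7.8, 0.1, -8.4]
opening: 0.284
```

```bash
python3 -c "
from h import *
go([-74.5,-118,86])"
```

```text
t 47.5 at P [ -71.6 -118.    87.1] tool z [ 0.007 -0.002 -1.   ] F [ 7.8  0.1 -8.4] open 0.284
shift [-2.8 -0.6  1.1] wz 1.95
rot units [ 0.04 -0.06  1.95]
tilt units [ 0.04 -0.06  0.  ] q7 [ 0.31 -0.57]
```

Call:
jog_arm(
  motion=[
    [-1, -0.2, 0.4, 0, 0, 1.6, 0],
    [-2, -0.4, 0.7, 0, 0, 3.2, 0],
    [-2, -0.4, 0.7, 0, 0, 4.8, 0],
    [-2, -0.4, 0.7, 0, 0, 6.4, 0],
    [-2, -0.4, 0.7, 0, 0, 8, 0],
    [-2, -0.4, 0.7, 0, 0, 9.6, 0],
    [-2, -0.4, 0.7, 0, 0, 11.2, 0],
    [-2, -0.4, 0.7, 0, 0, 12.8, 0],
  ],
)

```text
t: 48.5
ee_pos: [0.4969, -0.2686, 0.0871]
ee_rot: [-0.0, 0.885, -0.465, 0.006]
force: [4.5, -5.6, -8.2]
opening: 0.286
```

Call:
jog_arm(
  motion=[
    [0, 0, 0, 0, 0, 0.4, 0],
    [0, 0, 0, 0, 0, 0.8, 0],
    [0, 0, 0, 0, 0, 1.2, 0],
    [0, 0, 0, 0, 0, 1.6, 0],
    [0, 0, 0, 0, 0, 2, 0],
    [0, 0, 0, 0, 0, 2.4, 0],
    [0, 0, 0, 0, 0, 2.4, 0],
    [0, 0, 0, 0, 0, 2.4, 0],
  ],
)

```text
t: 49.5
ee_pos: [0.4966, -0.2685, 0.0869]
ee_rot: [-0.001, 0.82, -0.573, 0.005]
force: [-2.7, -1.6, -7.3]
opening: 0.285
```

```bash
python3 -c "
from h import *
go([-74.5,-118,86]);print(r.read_state()['moment'])"
```

```text
t 49.5 at P [ -72.7 -119.5   86.9] tool z [ 0.009 -0.004 -1.   ] F [-2.7 -1.6 -7.3] open 0.285
shift [-1.8  1.5  0.9] wz -13.29
rot units [-1.000e-02 -1.100e-01 -1.329e+01]
tilt units [-0.07 -0.07 -0.  ] q7 [ 0.76 -1.81]
[-0.13891129  0.57198114  0.30926349]
```

Call:
jog_arm(
  motion=[
    [0, 0, 0, 0, 0, 0.6, 0],
    [0, 0, 0, 0, 0, 1.2, 0],
    [0, 0, 0, 0, 0, 1.8, 0],
    [0, 0, 0, 0, 0, 2.4, 0],
    [0, 0, 0, 0, 0, 3, 0],
    [0, 0, 0, 0, 0, 3, 0],
    [0, 0, 0, 0, 0, 3, 0],
    [0, 0, 0, 0, 0, 3, 0],
  ],
)

```text
t: 50.5
ee_pos: [0.4963, -0.269, 0.087]
ee_rot: [-0.001, 0.72, -0.694, 0.005]
force: [-2.5, -3.9, -8.0]
opening: 0.286
```

```bash
python3 -c "
from h import *
go([-74.5,-118,86]);print(r.read_state()['moment'])"
```

```text
t 50.5 at P [ -73.1 -119.9   87. ] tool z [ 0.009 -0.005 -1.   ] F [-2.5 -3.9 -8. ] open 0.286
shift [-1.7  1.6  1. ] wz -16.29
rot units [ -0.02  -0.11 -16.29]
tilt units [-0.09 -0.05  0.  ] q7 [ 0.85 -2.05]
[-0.78362239  0.83275624  0.16929476]
```

Call:
jog_arm(
  motion=[
    [0, 0, 0, 0, 0, 0, 0.3],
    [0, 0, 0, 0, 0, 0, 0.5],
    [0, 0, 0, 0, 0, 0, 0.5],
    [0, 0, 0, 0, 0, 0, 0.5],
    [0, 0, -10, 0, 0, 0, 0.5],
    [0, 0, -40, 0, 0, 0, 0.5],
    [0, 0, -80, 0, 0, 0, 0.5],
    [0, 0, -120, 0, 0, 0, 0.5],
  ],
)

```text
t: 51.5
ee_pos: [0.4949, -0.2685, 0.2088]
ee_rot: [-0.001, 0.72, -0.694, 0.005]
force: [-0.0, 0.0, 0.7]
opening: 0.496
```

```bash
python3 -c "
from h import *
go([-200,-250,250]); im=r.get_image('scene')
print([(n,toP(d['at']).round(1).tolist(),round(d['confidence'],2)) for n in('screw_left','screw_right','bar_face','jar_1_center','handle_grip') for d in r.pinpoint('scene',n)])
cv2.imwrite('pics/s9.png',cv2.resize(im[180:405,150:450,::-1],(800,600)))"
```

```text
t 51.5 at P [ -74.4 -119.2  208.8] tool z [ 0.009 -0.005 -1.   ] F [-0.   0.   0.7] open 0.496
shift [146.8 106.5 -41.4] wz -16.29
rot units [ -0.02  -0.11 -16.29]
tilt units [-0.09 -0.05 -0.  ] q7 [ 1.   -2.19]
[('screw_left', [-77.3, 121.1, 80.4], 0.83), ('screw_right', [-72.4, -118.1, 78.0], 0.56), ('bar_face', [19.7, -2.5, 26.3], 0.81), ('jar_1_center', [38.2, -59.1, 29.5], 0.82), ('handle_grip', [-43.8, 2.3, 66.6], 0.69)]
```

View pics/s9.png

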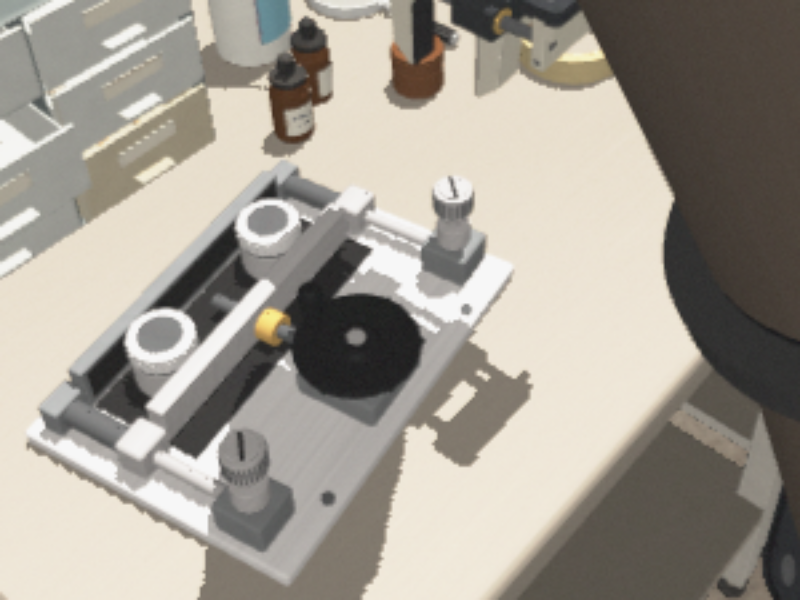

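```bash
python3 -c "
from h import *
a=cv2.imread('pics/scene0.png'); b=cv2.imread('pics/s9.png')
im=r.get_image('scene')[:,:,::-1]; cv2.imwrite('pics/scene9.png',im)
def slot(im,c,z):
    w=ray('scene',*c,z)
    # ortho-rectify a 24 mm patch of the head top
    g=np.linspace(-.010,.010,200); X,Y=np.meshgrid(g,g); pts=np.c_[w[0]+X.ravel(),w[1]+Y.ravel(),np.full(X.size,z)]
    uv=proj('scene',pts).astype(np.float32).reshape(200,200,2)
    v=cv2.cvtColor(im,cv2.COLOR_BGR2GRAY); p=cv2.remap(v,uv[...,0],uv[...,1],cv2.INTER_CUBIC).astype(float)
    m=(X**2+Y**2<.009**2); t=np.median(p[m]); k=np.clip(t-15-p,0,None)*m
    x=(X*k).sum()/k.sum();y=(Y*k).sum()/k.sum(); C=np.array([[((X-x)**2*k).sum(),((X-x)*(Y-y)*k).sum()],[0,((Y-y)**2*k).sum()]])/k.sum()
    return np.degrees(.5*np.arctan2(2*C[0,1],C[0,0]-C[1,1])).round(1), p
o=[]
for n,c0,c1 in(('L',(245,457),(242,446)),('R',(454,197),(453,187))):
    f=lambda c:(150+c[0]*.375,180+c[1]*.375)
    A,pa=slot(a,f(c0),.0765);B,pb=slot(im,f(c1),.0885); print(n,A,B,'cw turn mod 180',(A-B)%180,'want',np.degrees(4)%180); o+=[pa,pb]
cv2.imwrite('pics/slots.png',np.hstack(o))"
```

```text
L 8.3 -38.8 cw turn mod 180 47.099999999999994 want 49.18311805232929
R 11.9 -39.4 cw turn mod 180 51.3 want 49.18311805232929[ WARN:0@1.948] global loadsave.cpp:1063 imwrite_ Unsupported depth image for selected encoder is fallbacked to CV_8U.
```

View pics/slots.png

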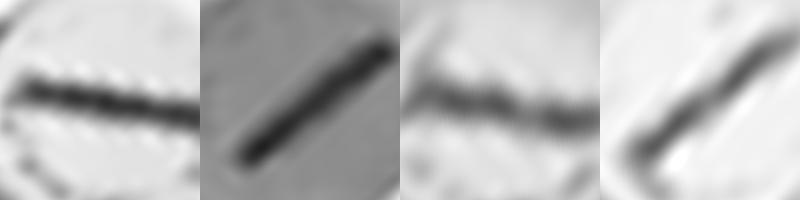

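In the rectified crops both slots have turned by 47° and 51° (mod 180), against an expected 49°, so both screws are home. I'm handing in.

```bash
python3 -c "
from rig import r
print(r.hand_in(), r.read_state()['t'])"
```

```text
the job is handed in; nothing more can be done
the job is handed in; nothing more can be done
```

I did the whole job in the order asked and handed it in at about 51.5 s of the 208 s allowed.

**What I did:** I wound the handwheel anticlockwise to its stop and stood both steel jars in the bay. I then wound it clockwise about one and a half turns to the stops. Finally I pulled up each captive screw and turned it clockwise to the end of its thread.

**Last checks:**
- **Jars:** Both stand upright between bar and fence, at about y = ±58 mm. Only two steel jars showed up in either camera. I left the brown and pink look-alikes alone.
- **Clamp bar:** The networks put its face at x = 17.5–20.5 mm; the stops are at 17 mm. The handle also resisted with about 29 N without moving on.
- **Screws:** Both heads read about 12–14 mm above rest, and a head fully home should be about 12 mm. The slots turned 47° (left) and 51° (right), measured modulo 180°; fully home should read 49°. Torque rose at the end on both, and the grip slipped there.
- **Marker and tape:** I never went near them and they looked unmoved in the pictures I viewed, but I did not measure their positions at the end.

**Readings that disagreed:** With the bar right back, the scene camera put its face at x = -8 mm at first and -5 mm later, while the top camera gave -11 mm both times. I relied on the top camera and on the firm stop felt at the handwheel.

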